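# Lock the eyelet die into the hand press's die holder

### The job

Take the brass eyelet die out of the wooden rack and set it fully home, gently, in the empty hole of the dark grey die holder on the press's pulled-out tray. Then turn the black cam knob clockwise (seen from above) until the sprung latch drops into the notch of the steel cam, so that the cam holds the die in, and stop there: do not force the cam against the dropped latch. Let go, and leave the other dies, the tools and the stock where they are.

Things in the scene. Friction and masses are not known exactly. Their poses are not given: they have to be found in the camera images.
- die: brass eyelet die to be fitted, loose, upright in one of the rack's three holes. Origin: centre of its flange's underside, z up along its axis; round. Below: shank 18 mm wide, 24 long, its last 4 mm tapered to 12. Above: flange 44 mm wide, 8 thick, then a round body 24 mm wide from 8 to 46 mm above the origin (grip here) with an 8 mm pilot point on top. 0.2 to 0.35 kg.
- holder: fixed hand press: dark grey die holder block, 100 by 149 mm, top 55 mm high, on a steel tray pulled out of the green press, with cam, knob and hole. Origin at table level under the knob's axis; the hole lies 64 mm along its y, and the press's overhanging head and ram begin 145 mm beyond the hole along y, from 130 mm up (lever to 480 mm). It stands anywhere in 9 by 12 cm, turned up to 0.25 rad.
- bore (a point): centre of the mouth of the holder's hole, on the block's flat top 55 mm above the table; hole 19.5 mm wide, 28 mm deep, vertical. The die is home when its origin lies here, its flange flat on the block. Axes as the holder's.
- knob (a point): middle of the black round knurled cam knob on its vertical axis, 100 mm above the table: 50 mm wide, from 88 to 112 mm high; below it a 24 mm stem down to the steel cam disc (65 to 71 mm high, radius 46 mm, with a relief of radius 34.5 mm that is 80 degrees wide). Axes as the holder's: they do not turn with the knob.
- cam (a joint): angle of cam and knob, rad, growing clockwise from above; starts -0.1 to 0.2. From -0.2 to 0.3 the relief faces the hole and the die passes; from 0.95 the full rim covers the flange's edge, 2 mm above it if the die is home (else it jams). Turning takes 0.15 to 0.2 N m. The latch drops somewhere from 0.85 to 1.35, over 0.08 rad; 0.1 rad further the notch's wall stops dead on it.
- latch (a joint): travel of the sprung latch towards the cam's axis, m: 0 while its 8 mm roller rides the cam's rim, 0.006 when down in the notch (ramped way in, square far wall). Steel plunger, red pull, in a brass bracket on the cam's side away from the hole; spring 3 N. The bracket's angle differs each time. The cam must not press it with over 10 N (0.4 N m at the knob on top of the turning effort).
- rack: dark wooden die rack, fixed, 200 mm long (its x) by 64 by 40 mm high, three holes 21 mm wide and 62 mm apart along x; origin under its centre. The dies' flanges rest on its top.
- die_cup: bright steel die of the same size in the rack, to be left there; origin as the brass die
- die_flat: dark steel die with a blue band, same size, in the rack, to be left there; origin as the brass die
- mallet: rubber-headed mallet with a 260 mm wooden handle lying beyond the holder; leave alone
- awl: wooden-handled awl 170 mm long lying beyond the holder's right end; leave alone
- cone: rust-coloured thread cone, 62 mm wide and 135 mm high, standing; leave alone
- dye: brown dye bottle, 52 mm wide and 120 mm high, standing; leave alone
- rivets: blue open tray with rivets, 100 by 130 by 32 mm; leave alone
There are look-alikes about, which are no part of the job. Leave any pink look-alike of the die alone.

How it is judged (in metres and radians):
On the way, in this order (a step that is already met when the one before it is completed fails the run):
1. the brass die is fully home in the holder (z of die in the frame of bore below 0.0015 m and horizontal distance between die and bore below 0.003 m and angle between die's own z axis and vertical below 0.06 rad), for 0.2 s.
2. the latch has dropped into the cam's notch over the seated die (value of joint latch above 0.005 m and value of joint cam above 0.8 rad and z of die in the frame of bore below 0.0015 m), for 0.3 s.
At the end, for the whole second after the job is handed in: the brass die is home in the holder's hole (flange within 1.5 mm of the block, within 3 mm of centre, upright within 0.06 rad, at rest), the latch is down in the cam's notch (joint latch above 5 mm, joint cam above 0.8 rad), everything released (all of step 2 and horizontal distance between die and bore below 0.003 m and angle between die's own z axis and vertical below 0.06 rad and linear speed of die below 0.02 m/s); the robot touches nothing.
It fails at once if the cam is forced against the latch (more than 10 N between them) (contact force between cam and latch above 10 N).
It fails at once if the die is rammed or jammed in the holder or under its cam (more than 30 N) (contact force between die and holder above 30 N).
It fails at once if another die is disturbed (moved more than 10 mm) (distance of any of die_cup, die_flat from where it was at the start of the episode above 0.01 m).
It fails at once if a tool or stock on the bench is disturbed (moved more than 20 mm) (distance of any of mallet, awl, cone, dye, rivets from where it was at the start of the episode above 0.02 m).
It also fails if it takes over 72 s, if anything falls off the work surface, if the arm or the gripper's body presses on something with over 40 N, if the wrist force passes 120 N, or if a joint passes its speed limit or range.

### The arm

A 6-joint arm with a two-finger parallel gripper is mounted at the origin on the work surface. World frame = base frame: x ahead of the robot, y to its left, z up, the work surface at z = 0. Lengths are in m, angles in degrees, forces in N, time in s.
With the tool pointing down it reaches from about 0.425 to 0.95 m from the base axis. Payload 14.7 kg.
Tool frame: the origin (TCP) lies at the very end of the fingers, on their centre line; the grasp point (between the pads) lies 19 mm behind it; z points along the fingers, y is the direction in which the jaws open and shut (so a half turn about z gives the same grasp; the last joint's range is limited). The gripper opens to 85 mm and grips with 20 to 120 N. Pads are 22 mm wide; open, the fingers measure 114 mm over their backs; the gripper's body (76 mm by 85 mm) begins 54 mm behind the grasp point. The pads swing forward as they close: fully open they stand 13 mm farther back than shut.
Start: joints at [71.643, 27.513, 91.461, -0, 61.026, -2.67], TCP at [0.176, 0.626, 0.21] pointing down, gripper open.
Joint ranges: [-157.49, 157.49], [-46.99, 117.5], [13.45, 153.17], [-89.5, 269.5], [5.16, 153.95], [-167.48, 167.48]. Speed limits (degrees/s): [108.29, 108.29, 136.94, 172.46, 172.46, 172.46].

### API

Orientations are given as [roll, pitch, yaw] about the fixed x, y, z axes, in that order (R = Rz(yaw) Ry(pitch) Rx(roll)).
In Python, from cell import r gives the robot as it stands.
- The arm moves only by the tool arm_command, never from a script. Its argument "commands" is one flat list of numbers, 7 for each row, row after row: the shift along the tool's x, y, z in m, then the turn, a rotation vector about the tool's x, y, z in degrees, then the closure, from 0 (fully open) to 1 (shut). In form: [tx, ty, tz, rx, ry, rz, fingers, tx, ty, tz, rx, ry, rz, fingers, ...]. A call has 1 to 10 rows; each row is the pose to reach, as a shift and turn from the pose commanded when the call began, along the tool's axes at that moment; what a row does not reach only later rows make up. A row lasts 1/10 s, in which the tool goes at most 50 mm and 8.59 degrees, less where a joint would pass 70% of its speed; a pose out of reach is approached as far as the arm can. A call with a gripper value outside its range is refused whole. The fingers move at their own pace and stop on an object; "squeeze" is the grip in N (left out, the last holds). Time passes only in rows, so rows that repeat a pose let the fingers close. It gives the time, the measured TCP pose, the force and the opening at its end, in the units of the state.
- r.observe(): the state, without advancing time (a new reading comes with each control period).
- r.get_image(name): name is "scene" or "top"; returns (picture, depth): 384x512x3 uint8, red, green, blue; 384x512 float32, m along the optical axis (not along the pixel's ray), 0 where there is no reading.
- r.calibration(name): a dict with "fx", "fy", "cx", "cy" (pixels), "position" and "orientation" of the camera in the world. Camera axes: x right, y up, looking along -z (the intrinsics and any distortion apply to the point x, -y, -z); pixel columns grow to the right and rows downward; lengths in m; the calibration is good to about 2 mm. A picture is of the moment at which its call begins. calibration takes no time and is no camera call.
- r.close_job(): hands the job in, once; it reports no verdict.
The state is a dict: "t": time; "qpos": joint angles; "dq": joint speeds; "joint_efforts": joint torques, N m; "tool_pos": TCP position; "orientation": TCP orientation; "ft_force": force on the tool from outside, world axes, zero at the start; "moment": the same for the moment, N m; "grip_width": opening from 0.0 (shut) to 1.0 (fully open).
Only numpy, scipy, OpenCV 4.12 (cv2) and the standard library are available. Lean on these libraries where they do the work, as an engineer would, in place of code of your own. Each camera call takes 0.05 s, during which the arm holds its last target.

## Working session

There is one attempt and no reset: what is moved stays moved. The work goes in short steps, Python scripts to look and compute and a tool call to move; the robot and the scene stay as the last step left them, time stands still between calls to the robot, and variables do not carry over. Pictures are saved under pics/ and viewed, and the job is handed in when it is done.

Besides the shell and the picture viewer there is one more tool, called after ">>>" by a JSON object that holds its "fn" and its "kwargs". arm_command: Moves the arm, as the interface text tells. Its arguments: {"type":"object","properties":{"commands":{"type":"array","items":{"type":"number"}},"squeeze":{"type":"number"}},"required":["commands"]}

```bash
ls; mkdir -p pics; python3 - <<'E'
from cell import r
import cv2,numpy as np
s=r.observe();print(s)
for n in("scene","top"):
    im,d=r.get_image(n);np.savez(f"pics/{n}0.npz",im=im,d=d)
    cv2.imwrite(f"pics/{n}0.png",cv2.resize(im[:,:,::-1],(768,576),interpolation=cv2.INTER_CUBIC));print(r.calibration(n))
E
```

```text
pics
{'t': 0.0, 'qpos': array([ 7.16412762e+01,  2.75488664e+01,  9.14938563e+01,  1.80277942e-03,
        6.10262637e+01, -2.66852528e+00]), 'dq': array([ 0.03453448,  0.02608927,  0.11280551, -0.08648064, -0.02992341,
       -0.0551352 ]), 'joint_efforts': array([-6.83324397e-03, -9.50625730e+01, -4.30166101e+01, -5.24889238e-04,
        1.25033932e-02, -4.58121417e-05]), 'tool_pos': array([0.17559837, 0.62537602, 0.20908292]), 'orientation': array([-1.79931162e+02, -4.78623557e-03,  1.64308924e+02]), 'ft_force': array([-0.32155196, -0.63635627, -0.5728254 ]), 'moment': array([-0.02488493, -0.06198695,  0.03644334]), 'grip_width': 0.9999240534199179}
{'fx': 434.9787180774003, 'fy': 434.9787180774003, 'cx': 258.4143098092538, 'cy': 188.29895110609706, 'position': array([ 1.26602823, -0.37522499,  0.99549214]), 'orientation': array([39.51717927, -0.65289642, 67.40955877])}
{'fx': 385.52991901878715, 'fy': 385.52991901878715, 'cx': 256.1289089398398, 'cy': 186.87964141192487, 'position': array([ 0.43796936, -0.06319289,  0.9528312 ]), 'orientation': array([  9.26082192,  -0.10266339, -89.60403468])}
```

View pics/scene0.png

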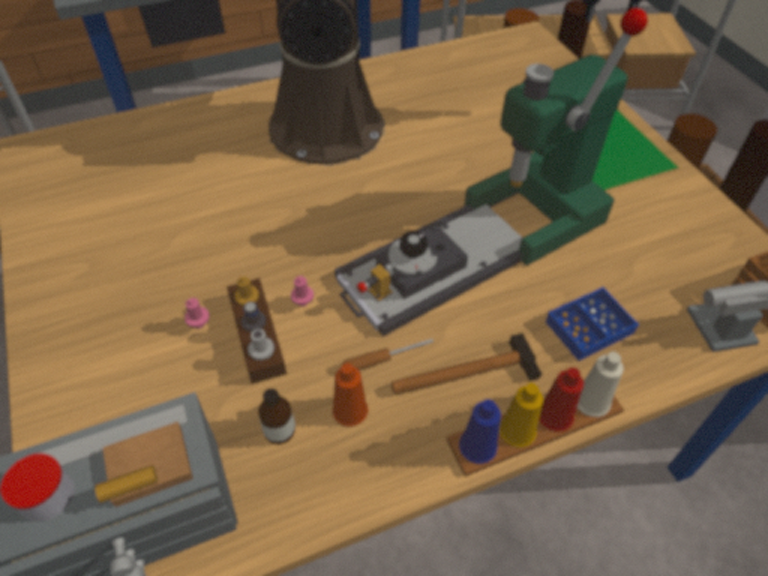

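View pics/top0.png

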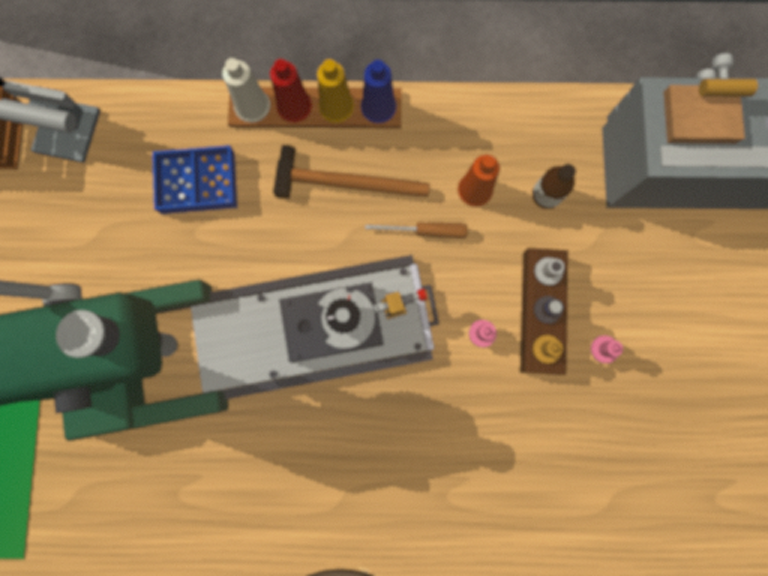

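Candidates, in 768x576 top-view pixels: the brass die at (547,349) in the rack's end hole, bright steel at (549,268), dark steel at (549,308), and pink look-alikes at (483,333) and (606,349). I choose the brass one at (547,349) and will check it in a close crop.

```bash
cat > h.py <<'E'
import numpy as np,cv2
from scipy.spatial.transform import Rotation as R
def ray(c,u,v):
    d=np.array([(u-c['cx'])/c['fx'],-(v-c['cy'])/c['fy'],-1.0])
    return c['position'],R.from_euler('xyz',c['orientation'],degrees=True).apply(d)
def onz(c,u,v,z):
    p,d=ray(c,u,v);return p+d*(z-p[2])/d[2]
def proj(c,P):
    q=R.from_euler('xyz',c['orientation'],degrees=True).inv().apply(np.asarray(P)-c['position'])
    return np.array([c['cx']+c['fx']*q[0]/-q[2],c['cy']-c['fy']*q[1]/-q[2]])
E
python3 - <<'E'
import numpy as np,cv2
im=np.load('pics/top0.npz')['im'][:,:,::-1]
a=cv2.resize(im[155:260,340:430],None,fx=6,fy=5.7,interpolation=cv2.INTER_CUBIC)
cv2.imwrite('pics/c1.png',cv2.resize(im[160:255,340:420],None,fx=6,fy=6,interpolation=cv2.INTER_CUBIC))
cv2.imwrite('pics/c2.png',cv2.resize(im[170:260,180:295],None,fx=6,fy=6,interpolation=cv2.INTER_CUBIC))
im=np.load('pics/scene0.npz')['im'][:,:,::-1]
cv2.imwrite('pics/c3.png',cv2.resize(im[145:225,220:320],None,fx=6,fy=6,interpolation=cv2.INTER_CUBIC))
E
```

```text
(no output)
```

View pics/c1.png

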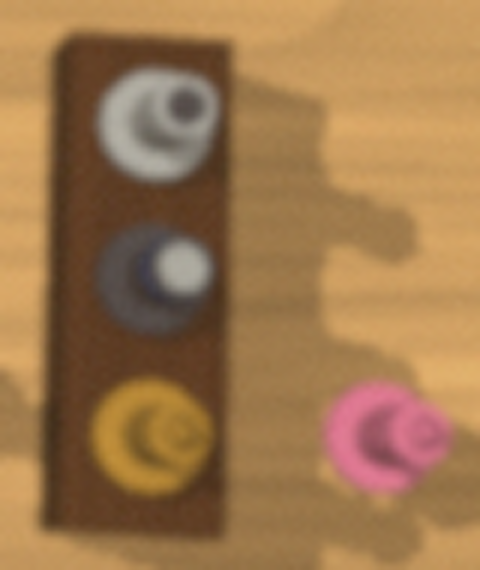

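View pics/c2.png

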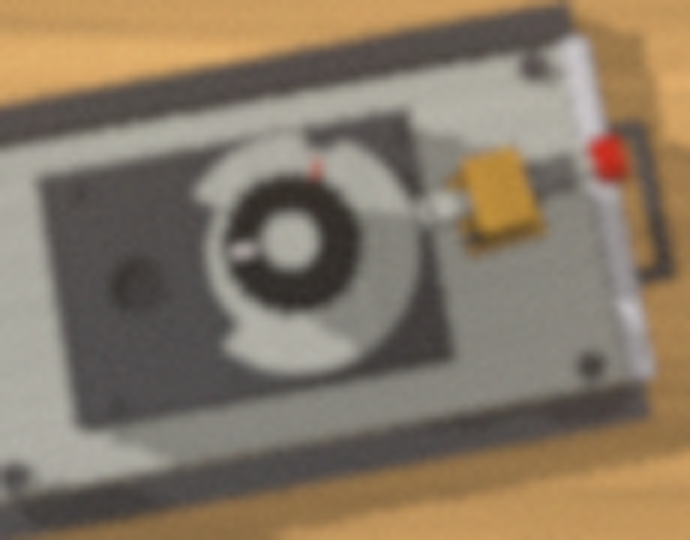

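View pics/c3.png

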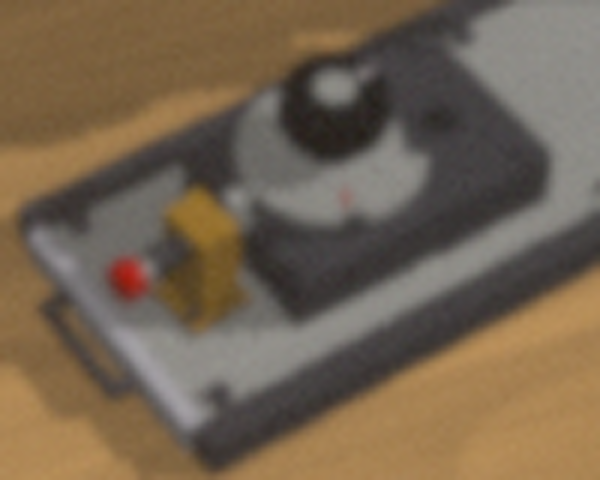

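The crops confirm the brass die at the rack's near end. They also show the empty bore at c2 (138,285), the knob at (292,240), the notch with its red mark at (315,140) and the roller at (440,207). Next I measure these.

```bash
cat > m.py <<'E'
from h import *
from cell import r
def cloud(n,im,d):
    c=r.calibration(n);v,u=np.mgrid[:384,:512]
    P=np.stack([(u-c['cx'])/c['fx']*d,-(v-c['cy'])/c['fy']*d,-d],-1)
    return R.from_euler('xyz',c['orientation'],degrees=True).apply(P.reshape(-1,3)).reshape(384,512,3)+c['position']
def circ(p):
    A=np.c_[2*p[:,:2],np.ones(len(p))];s=np.linalg.lstsq(A,(p[:,:2]**2).sum(1),rcond=None)[0]
    return s[:2],np.sqrt(s[2]+s[0]**2+s[1]**2)
E
python3 - <<'E'
from m import *
for n in('top','scene'):
    f=np.load(f'pics/{n}0.npz');im,d=f['im'],f['d'];c=r.calibration(n);W=cloud(n,im,d)
    hsv=cv2.cvtColor(im,cv2.COLOR_RGB2HSV)
    if n=='top': guess=onz(c,547/1.5-.3,349/1.5-.3,.048)
    print(n,'guess',guess)
    near=np.linalg.norm(W[...,:2]-guess[:2],axis=-1)<.04
    h=W[...,2]
    print('zhist',np.histogram(h[near],bins=np.arange(-.01,.12,.01)))
    br=near&(hsv[...,1]>120)&(hsv[...,2]>110)&(hsv[...,0]>15)&(h>.04)&(h<.11)
    fl=br&(abs(h-.048)<.006); tp=br&(h>.08)
    for nm,m in(('flange',fl),('body',tp)):
        p=W[m]; print(nm,m.sum(),p.mean(0) if len(p) else None, cv2.minEnclosingCircle(p[:,:2].astype(np.float32)*1000) if len(p)>5 else '')
    # holder
    g=onz(c,*( (180+138/6,170+285/6) if n=='top' else (220+435/6,145+117/6)),.055);print('bore',g)
    gk=onz(c,*( (180+292/6,170+240/6) if n=='top' else (220+335/6,145+85/6)),.112);print('knob',gk)
    nk=np.linalg.norm(W[...,:2]-gk[:2],axis=-1)<.04
    kt=nk&(h>.104);print('knobtop',kt.sum(),W[kt].mean(0),cv2.minEnclosingCircle(W[kt][:,:2].astype(np.float32)*1000))
    nc=np.linalg.norm(W[...,:2]-gk[:2],axis=-1)<.07
    ct=nc&(abs(h-.071)<.004);print('cam',ct.sum(),W[ct].mean(0),cv2.minEnclosingCircle(W[ct][:,:2].astype(np.float32)*1000))
    nb=np.linalg.norm(W[...,:2]-g[:2],axis=-1)<.15
    bt=nb&(abs(h-.055)<.005)&(hsv[...,2]<110)
    print('block',bt.sum(),h[bt].mean(),cv2.minAreaRect(W[bt][:,:2].astype(np.float32)*1000))
    np.savez(f'pics/W{n}.npz',W=W)
E
```

```text
top guess [ 0.47975545 -0.31718716  0.048     ]
zhist (array([ 41,  49,  24,  23, 321, 357,  24,  11,  15,  79,  12,   0]), array([-0.01,  0.  ,  0.01,  0.02,  0.03,  0.04,  0.05,  0.06,  0.07,
        0.08,  0.09,  0.1 ,  0.11]))
flange 160 [ 0.47994027 -0.31323253  0.04744517] ((479.7235107421875, -319.9896240234375), 23.552492141723633)
body 91 [ 0.48041229 -0.31799659  0.0866248 ] ((480.1263427734375, -318.79736328125), 12.407112121582031)
bore [0.51123126 0.05943652 0.055     ]
knob [ 0.52338841 -0.0040175   0.112     ]
knobtop 423 [ 0.52435192 -0.00364398  0.11160962] ((525.062255859375, -3.2445883750915527), 26.150182723999023)
cam 691 [ 0.52342658 -0.0123414   0.07077697] ((528.4929809570312, -17.002979278564453), 56.226844787597656)
block 1367 0.0548358893018661 ((521.5989990234375, 7.1754150390625), (97.36262512207031, 171.27041625976562), 10.977694511413574)
scene guess [ 0.47975545 -0.31718716  0.048     ]
zhist (array([  9,  31,   0,   0,  39, 233,  40,  22,  22,  49,  13,   0]), array([-0.01,  0.  ,  0.01,  0.02,  0.03,  0.04,  0.05,  0.06,  0.07,
        0.08,  0.09,  0.1 ,  0.11]))
flange 79 [ 0.4831487  -0.31562954  0.04918946] ((477.2665710449219, -313.1751708984375), 25.244691848754883)
body 55 [ 0.47862355 -0.3180546   0.08826645] ((476.4815368652344, -318.7365417480469), 12.827133178710938)
bore [0.50776683 0.06037824 0.055     ]
knob [ 5.18030845e-01 -4.87103454e-04  1.12000000e-01]
knobtop 226 [ 0.52421628 -0.00477797  0.11256251] ((522.172607421875, -3.11309552192688), 26.93004035949707)
cam 357 [ 0.53342327 -0.01407318  0.07189452] ((524.6234130859375, -13.382950782775879), 51.689029693603516)
block 715 0.055925055188527716 ((519.2432861328125, 11.251800537109375), (102.41849517822266, 167.0495147705078), 11.68032455444336)
```

```bash
python3 - <<'E'
from m import *
for n in('top','scene'):
    f=np.load(f'pics/{n}0.npz');im=f['im'];W=np.load(f'pics/W{n}.npz')['W'];d=f['d']
    hsv=cv2.cvtColor(im,cv2.COLOR_RGB2HSV)
    for lo,hi in((.02,.1),(.1,.2),(.2,.3),(.3,.4),(.4,.5),(.5,.9)):
        m=(d>0)&(W[...,2]>lo)&(W[...,2]<hi)&(W[...,1]>.12)&(W[...,0]>.2)
        p=W[m]
        if len(p):print(n,lo,len(p),np.percentile(p,[1,99],axis=0).round(3).tolist())
E
```

```text
top 0.02 6847 [[0.349, 0.124, 0.02], [0.896, 0.57, 0.099]]
top 0.1 1041 [[0.403, 0.146, 0.1], [0.911, 0.536, 0.195]]
top 0.2 666 [[0.401, 0.199, 0.206], [0.529, 0.367, 0.3]]
top 0.3 6591 [[0.403, 0.201, 0.302], [0.532, 0.344, 0.381]]
scene 0.02 6067 [[0.37, 0.125, 0.02], [0.919, 0.594, 0.099]]
scene 0.1 1779 [[0.425, 0.147, 0.1], [0.914, 0.53, 0.198]]
scene 0.2 1441 [[0.438, 0.2, 0.201], [0.532, 0.427, 0.299]]
scene 0.3 2634 [[0.408, 0.2, 0.301], [0.532, 0.42, 0.392]]
scene 0.4 417 [[0.504, 0.336, 0.402], [0.536, 0.377, 0.484]]
```

```bash
python3 - <<'E'
from m import *
f=np.load('pics/top0.npz');im,d=f['im'],f['d'];W=np.load('pics/Wtop.npz')['W'];c=r.calibration('top')
# bore: dark spot within block
g=cv2.cvtColor(im,cv2.COLOR_RGB2GRAY).astype(float)
print(g[210:226,194:214].astype(int))
hsv=cv2.cvtColor(im,cv2.COLOR_RGB2HSV)
# knob dark mask
k=((g<60)&(abs(W[...,2]-.112)<.012)).astype(np.uint8);k[:, :215]=0;k[:,245:]=0
cn=max(cv2.findContours(k,0,1)[0],key=cv2.contourArea);print(cv2.contourArea(cn));e=cv2.fitEllipse(cn);print('knob ell',e,onz(c,*e[0],.112),onz(c,*e[0],.100))
# brass flange: circle of mask pixels; use hue
b=((hsv[...,1]>110)&(abs(W[...,2]-.048)<.007)).astype(np.uint8)
# rack angle
h=W[...,2];rk=(abs(h-.04)<.004)&(np.linalg.norm(W[...,:2]-[.53,-.32],axis=-1)<.15)&(g<110)
print('rack',cv2.minAreaRect(W[rk][:,:2].astype(np.float32)*1000))
E
```

```text
[[80 81 81 78 78 82 79 77 80 78 79 78 79 78 78 78 80 77 80 93]
 [80 81 81 79 82 78 81 80 76 77 79 78 77 81 78 78 79 76 79 97]
 [79 81 80 80 80 78 76 74 72 74 73 78 79 78 79 80 79 78 80 93]
 [80 79 82 81 79 73 72 66 65 63 67 70 75 77 78 79 79 77 79 92]
 [79 80 80 80 77 70 63 59 58 63 63 69 70 76 77 78 80 79 78 90]
 [80 81 79 78 72 64 58 56 58 62 63 65 70 75 77 79 79 80 77 86]
 [82 78 80 74 69 59 54 60 62 62 64 67 67 72 76 77 78 79 80 84]
 [81 79 79 77 66 57 55 59 66 63 66 66 67 73 77 78 78 79 78 83]
 [81 79 78 75 67 56 57 62 63 65 66 62 67 71 73 78 78 80 77 78]
 [81 79 80 76 70 60 57 62 65 66 66 67 67 69 73 77 79 79 78 80]
 [80 79 80 78 71 65 61 61 64 67 64 66 72 75 75 80 79 80 79 77]
 [81 79 77 80 76 74 65 68 69 69 70 73 73 78 78 78 78 77 79 78]
 [79 80 80 78 79 78 73 77 72 73 74 76 78 81 79 79 80 80 79 78]
 [81 81 78 81 80 78 77 76 78 77 77 77 79 77 75 79 80 79 80 77]
 [79 79 81 80 79 79 80 80 78 79 79 75 78 80 77 79 79 79 78 80]
 [80 79 79 81 78 80 81 76 81 78 81 81 78 76 79 80 81 77 78 81]]
146.5
knob ell ((228.52120971679688, 210.24595642089844), (17.907306671142578, 18.800559997558594), 132.4338836669922) [ 0.52284626 -0.00370922  0.112     ] [ 0.52405759 -0.0028603   0.1       ]
rack ((532.14599609375, -297.0218505859375), (204.65655517578125, 181.64866638183594), 19.390945434570312)
```

```bash
cat > bore.py <<'E'
from m import *
f={}
for n,(u,v),z in(('top',(203,217),.055),('scene',(292,164),.055)):
    im=np.load(f'pics/{n}0.npz')['im'];c=r.calibration(n)
    g=cv2.cvtColor(im,cv2.COLOR_RGB2GRAY);p=cv2.resize(g[v-12:v+13,u-12:u+13],None,fx=8,fy=8,interpolation=cv2.INTER_CUBIC);p=cv2.GaussianBlur(p,(0,0),3)
    bg=np.percentile(p,50);lo=p[70:130,70:130].min();t=(bg*.5+np.percentile(p[85:115,85:115],30)*.5)
    L=cv2.connectedComponentsWithStats((p<t).astype(np.uint8));lab=L[1][100,100]
    cn=cv2.findContours((L[1]==lab).astype(np.uint8),0,1)[0][0];e=cv2.fitEllipse(cn)
    uv=((e[0][0]+.5)/8-.5+u-12,(e[0][1]+.5)/8-.5+v-12)
    print(n,bg,lo,t,lab,uv,np.array(e[1])/8,onz(c,*uv,z))
    if 1:cv2.imwrite(f'pics/b_{n}.png',cv2.resize(p,None,fx=2,fy=2))
E
python3 bore.py
```

```text
top 79.0 55 71.0 1 (202.259202003479, 217.02485942840576) [9.16850471 9.48809242] [0.5123259  0.06119378 0.055     ]
scene 67.0 45 58.0 4 (292.7337827682495, 164.51826858520508) [4.6306777  6.44195223] [0.50809036 0.06098481 0.055     ]
```

>>> {"fn": "arm_command", "kwargs": {"commands": [0,0,-0.05,0,0,0,0,0,0,-0.1,0,0,0,0,0,0,-0.15,0,0,0,0,0,0,-0.2,0,0,0,0,0,0,-0.25,0,0,0,0,0,0,-0.29,0,0,0,0,-0.015,-0.04,-0.29,0,0,0,0,-0.03,-0.08,-0.29,0,0,0,0,-0.045,-0.12,-0.29,0,0,0,0,-0.058,-0.156,-0.29,0,0,0,0], "squeeze": 30}}

```text
t: 1.1
tool_pos: [0.1893, 0.4579, 0.4994]
orientation: [-180.0, 0.0, 164.3]
ft_force: [0.0, 0.3, 0.7]
grip_width: 0.997
```

```bash
cat > d.py <<'E'
from m import *
def go(pts,cmdpose=None,yaw=None):
    s=r.observe();p=np.array(s['tool_pos']);o=R.from_euler('xyz',s['orientation'],degrees=True)
    print('t',round(s['t'],2),'pos',p.round(4),'ori',np.round(s['orientation'],2),'q',np.round(s['qpos'],1),'f',np.round(s['ft_force'],2),'g',round(s['grip_width'],3))
    for q in pts: print(q,'->',o.inv().apply(np.array(q)-p).round(4))
    if yaw is not None: print('rz',((s['orientation'][2]-yaw+180)%360)-180)
E
python3 -c "
from d import *
go([(.41,.28,.48),(.5,0,.4),(.48,-.25,.3),(.4805,-.3185,.16)],yaw=180)"
```

```text
t 1.1 pos [0.1893 0.4579 0.4994] ori [-179.97    0.    164.32] q [ 64.    4.7  83.7  -0.   91.7 -10.3] f [0.02 0.29 0.67] g 0.997
(0.41, 0.28, 0.48) -> [-0.2606 -0.1116  0.0195]
(0.5, 0, 0.4) -> [-0.4229 -0.3568  0.0996]
(0.48, -0.25, 0.3) -> [-0.4713 -0.6029  0.1997]
(0.4805, -0.3185, 0.16) -> [-0.4902 -0.6686  0.3398]
rz -15.6822552427615
```

>>> {"fn": "arm_command", "kwargs": {"commands": [-0.045,-0.018,0,0,0,0,0,-0.09,-0.037,0,0,0,0,0,-0.135,-0.055,0,0,0,0,0,-0.18,-0.075,0,0,0,0,0,-0.225,-0.093,0,0,0,0,0,-0.26,-0.11,0,0,0,0,0,-0.287,-0.15,0,0,0,-4,0,-0.314,-0.19,0,0,0,-8,0,-0.34,-0.23,0,0,0,-12,0,-0.367,-0.27,0,0,0,-15.7,0]}}

```text
t: 2.1
tool_pos: [0.4697, 0.0988, 0.4996]
orientation: [-180.0, -0.0, -179.8]
ft_force: [0.9, -0.1, -0.5]
grip_width: 0.999
```

```bash
python3 -c "
from d import *
go([(.5,0,.4),(.48,-.25,.3),(.4805,-.3185,.16)],yaw=180)"
```

```text
t 2.1 pos [0.4697 0.0988 0.4996] ori [-1.8000e+02 -2.0000e-02 -1.7981e+02] q [  8.3   3.2  85.3   0.   91.5 -81.9] f [ 0.92 -0.08 -0.53] g 0.999
(0.5, 0, 0.4) -> [-0.03   -0.0989  0.0995]
(0.48, -0.25, 0.3) -> [-0.0092 -0.3489  0.1996]
(0.4805, -0.3185, 0.16) -> [-0.0095 -0.4174  0.3396]
rz 0.18643026438519428
```

>>> {"fn": "arm_command", "kwargs": {"commands": [-0.01,-0.042,0.02,0,0,0,0,-0.01,-0.084,0.04,0,0,0,0,-0.01,-0.126,0.06,0,0,0,0,-0.01,-0.168,0.08,0,0,0,0,-0.01,-0.21,0.1,0,0,0,0,-0.01,-0.252,0.12,0,0,0,0,-0.01,-0.294,0.14,0,0,0,0,-0.01,-0.336,0.16,0,0,0,0,-0.01,-0.378,0.18,0,0,0,0,-0.01,-0.417,0.2,0,0,0,0]}}

```text
t: 3.1
tool_pos: [0.4793, -0.3181, 0.2986]
orientation: [180.0, -0.0, 180.0]
ft_force: [1.5, 0.4, 0.6]
grip_width: 1.0
```

```bash
python3 -c "
from d import *
go([(.4805,-.3185,.16)],yaw=180)
for n in('top','scene'):
    im,d=r.get_image(n);np.savez(f'pics/{n}1.npz',im=im,d=d)
    cv2.imwrite(f'pics/{n}1.png',cv2.resize(im[:,:,::-1],(768,576),interpolation=cv2.INTER_CUBIC))
"
```

```text
t 3.1 pos [ 0.4793 -0.3181  0.2986] ori [ 1.7999e+02 -1.0000e-02  1.7999e+02] q [ -36.6   17.    95.    -0.    68.  -126.6] f [1.5  0.39 0.59] g 1.0
(0.4805, -0.3185, 0.16) -> [-0.0012 -0.0004  0.1386]
rz -0.011035965465396202
```

View pics/scene1.png

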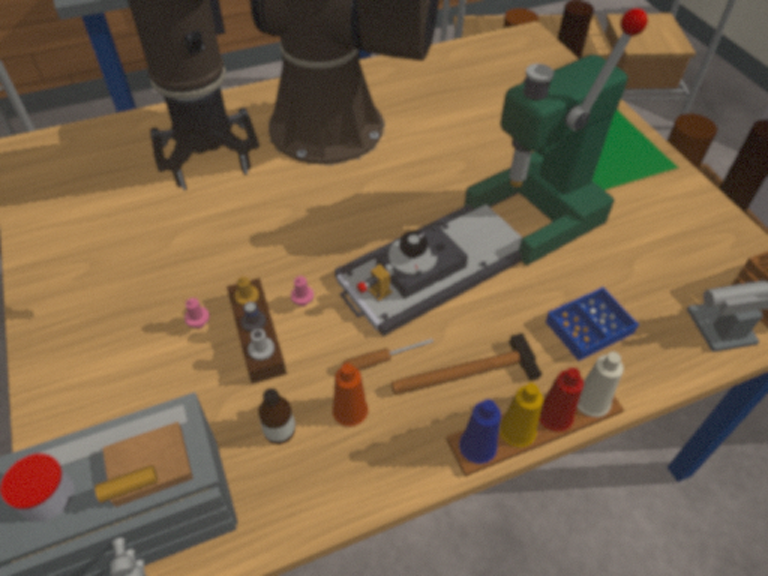

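>>> {"fn": "arm_command", "kwargs": {"commands": [-0.001,0,0.05,0,0,0,0,-0.001,0,0.1,0,0,0,0,-0.001,0,0.15,0,0,0,0,-0.001,0,0.18,0,0,0,0,-0.001,0,0.21,0,0,0,0,-0.001,0,0.23,0,0,0,0,-0.001,0,0.244,0,0,0,0,-0.001,0,0.244,0,0,0,0]}}

```text
t: 4.0
tool_pos: [0.4801, -0.3153, 0.0543]
orientation: [179.9, -0.1, -180.0]
ft_force: [-0.3, 0.1, 0.1]
grip_width: 1.0
```

>>> {"fn": "arm_command", "kwargs": {"commands": [0,0,0,0,0,0,0.5,0,0,0,0,0,0,0.7,0,0,0,0,0,0,0.8,0,0,0,0,0,0,1,0,0,0,0,0,0,1,0,0,0,0,0,0,1], "squeeze": 30}}

```text
t: 4.6
tool_pos: [0.4813, -0.3168, 0.0564]
orientation: [-179.9, 0.1, -180.0]
ft_force: [0.3, -2.3, 7.4]
grip_width: 0.26
```

```bash
python3 -c "
from d import *
go([(.4805,-.3185,.16)],yaw=180)
for n in('top','scene'):
    im,d=r.get_image(n);np.savez(f'pics/{n}2.npz',im=im,d=d)
    cv2.imwrite(f'pics/{n}2.png',cv2.resize(im[:,:,::-1],(768,576),interpolation=cv2.INTER_CUBIC))
"
```

```text
t 4.6 pos [ 0.4813 -0.3168  0.0564] ori [-1.7994e+02  7.0000e-02 -1.7999e+02] q [ -36.4   32.9  108.7   -0.    38.3 -126.4] f [ 0.33 -2.27  7.36] g 0.26
(0.4805, -0.3185, 0.16) -> [ 0.0007 -0.0018 -0.1036]
rz 0.01241372380559369
```

View pics/scene2.png

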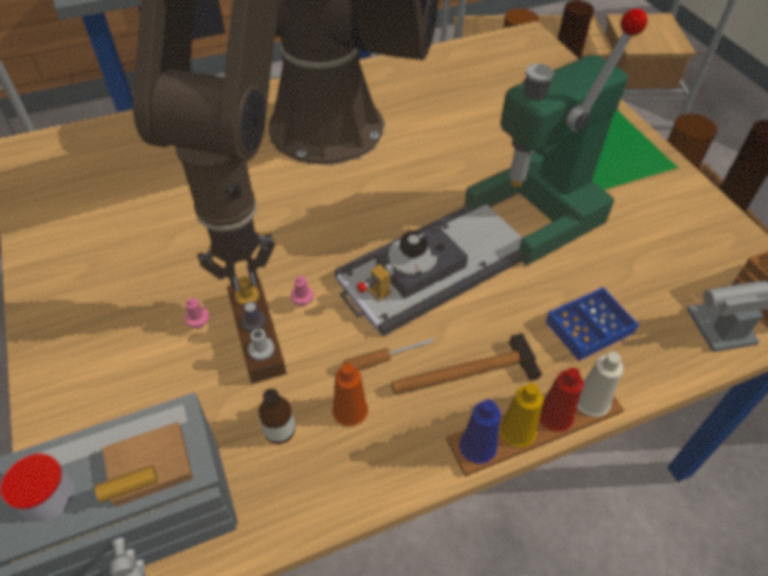

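>>> {"fn": "arm_command", "kwargs": {"commands": [0,0,-0.01,0,0,0,1,0,0,-0.02,0,0,0,1,0,0,-0.035,0,0,0,1,0,0,-0.06,0,0,0,1,0,0,-0.09,0,0,0,1,0,0,-0.12,0,0,0,1,0,0,-0.15,0,0,0,1,0,0,-0.15,0,0,0,1]}}

```text
t: 5.5
tool_pos: [0.4826, -0.3174, 0.2104]
orientation: [-179.8, 0.3, -180.0]
ft_force: [0.0, -0.0, -2.1]
grip_width: 0.259
```

```bash
python3 -c "
from d import *
go([(.512,.06,.2)],yaw=101.6)"
```

```text
t 5.5 pos [ 0.4826 -0.3174  0.2104] ori [-179.78    0.3  -179.98] q [ -36.3   21.5  101.5    0.    56.7 -126.4] f [ 0.03 -0.03 -2.1 ] g 0.259
(0.512, 0.06, 0.2) -> [-0.0295  0.3775  0.0091]
rz 78.41870994260648
```

>>> {"fn": "arm_command", "kwargs": {"commands": [-0.003,0.038,0,0,0,7.8,1,-0.006,0.076,0,0,0,15.7,1,-0.009,0.113,0,0,0,23.5,1,-0.012,0.151,0,0,0,31.4,1,-0.015,0.189,0,0,0,39.2,1,-0.018,0.226,0,0,0,47,1,-0.021,0.264,0,0,0,54.9,1,-0.024,0.302,0,0,0,62.7,1,-0.027,0.34,0,0,0,70.6,1,-0.03,0.377,0,0,0,78.4,1]}}

```text
t: 6.5
tool_pos: [0.5101, 0.0617, 0.2057]
orientation: [-180.0, -0.0, 101.4]
ft_force: [-0.1, -0.1, -3.1]
grip_width: 0.259
```

>>> {"fn": "arm_command", "kwargs": {"commands": [0,0,0,0,0,0,1,0,0,0,0,0,0,1,0,0,0,0,0,0,1]}}

```text
t: 6.8
tool_pos: [0.5103, 0.0596, 0.2056]
orientation: [-180.0, 0.0, 101.8]
ft_force: [0.9, -0.2, -2.0]
grip_width: 0.258
```

```bash
python3 -c "
from d import *
go([(.512,.06,.15)],yaw=101.6)
for n in('top','scene'):
    im,d=r.get_image(n);np.savez(f'pics/{n}3.npz',im=im,d=d)
    cv2.imwrite(f'pics/{n}3.png',cv2.resize(im[:,:,::-1],(768,576),interpolation=cv2.INTER_CUBIC))
"
```

```text
t 6.8 pos [0.5103 0.0596 0.2056] ori [-1.7997e+02  1.0000e-02  1.0183e+02] q [  3.3  16.9 109.4  -0.   53.7  -8.5] f [ 0.89 -0.19 -2.04] g 0.258
(0.512, 0.06, 0.15) -> [0.     0.0017 0.0556]
rz 0.22771233396872503
```

View pics/scene3.png

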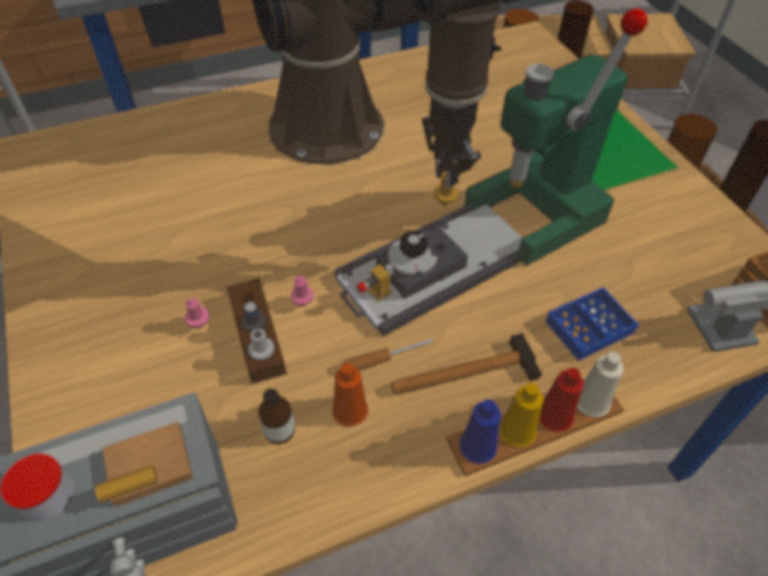

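View pics/top3.png

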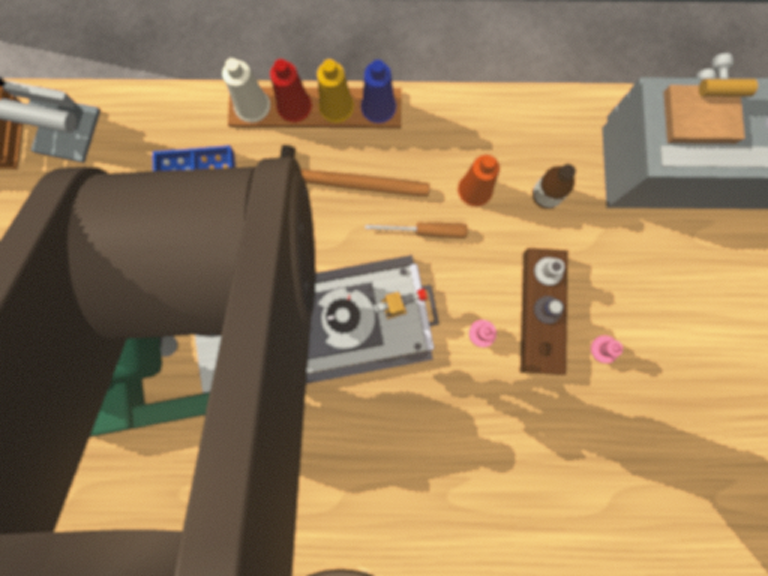

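>>> {"fn": "arm_command", "kwargs": {"commands": [0.001,0.002,0.03,0,0,0.2,1,0.001,0.002,0.06,0,0,0.2,1,0.001,0.002,0.08,0,0,0.2,1,0.001,0.002,0.09,0,0,0.2,1,0.001,0.002,0.09,0,0,0.2,1,0.001,0.002,0.09,0,0,0.2,1]}}

```text
t: 7.5
tool_pos: [0.5129, 0.0612, 0.1164]
orientation: [180.0, 0.0, 101.5]
ft_force: [0.0, 1.0, -2.7]
grip_width: 0.26
```

```bash
python3 -c "
from d import *
go([(.512,.061,.0715)],yaw=101.6)
n='scene'
im,d=r.get_image(n);np.savez(f'pics/{n}4.npz',im=im,d=d)
cv2.imwrite(f'pics/{n}4.png',cv2.resize(im[115:205,230:340,::-1],None,fx=7,fy=6.6,interpolation=cv2.INTER_CUBIC))
c=r.calibration(n);W=cloud(n,im,d);hsv=cv2.cvtColor(im,cv2.COLOR_RGB2HSV)
m=(hsv[...,1]>110)&(hsv[...,0]>14)&(hsv[...,0]<32)&(np.linalg.norm(W-[.512,.061,.11],axis=-1)<.06)&(W[...,2]>.07)
v,u=np.nonzero(m);print(m.sum(),u.min(),u.max(),v.min(),v.max(),W[m].mean(0))
print(np.histogram(W[m][:,2],bins=np.arange(.07,.16,.004)))
for w in range(v.min(),v.max()+1):
    q=u[v==w]; print(w,q.min(),q.max(),W[w,q][:,2].mean().round(4)) if len(q) else 0
"
```

```text
t 7.5 pos [0.5129 0.0612 0.1164] ori [179.96   0.   101.52] q [  3.4  24.  114.1   0.   41.8  -8.1] f [ 0.04  1.03 -2.66] g 0.26
(0.512, 0.061, 0.0715) -> [ 0.     -0.001   0.0449]
rz -0.07954339868882698
163 274 302 139 159 [0.51506863 0.05814619 0.11852183]
(array([ 0,  0,  0,  1,  2,  0,  0,  1, 11, 44, 38, 12,  4,  8,  7,  4,  3,
        3,  5, 15,  5,  0]), array([0.07 , 0.074, 0.078, 0.082, 0.086, 0.09 , 0.094, 0.098, 0.102,
       0.106, 0.11 , 0.114, 0.118, 0.122, 0.126, 0.13 , 0.134, 0.138,
       0.142, 0.146, 0.15 , 0.154, 0.158]))
139 293 295 0.1521
140 292 295 0.1485
141 292 295 0.1472
142 292 295 0.1481
143 290 294 0.1447
144 293 294 0.1482
145 293 294 0.1421
146 292 294 0.1374
147 291 294 0.1285
148 290 300 0.1317
149 289 301 0.1205
150 289 301 0.12
151 288 302 0.1165
152 288 302 0.1127
153 288 302 0.1111
154 274 302 0.1104
155 289 301 0.1087
156 290 300 0.1083
157 291 299 0.1073
158 292 298 0.1038
159 294 296 0.086
```

View pics/scene4.png

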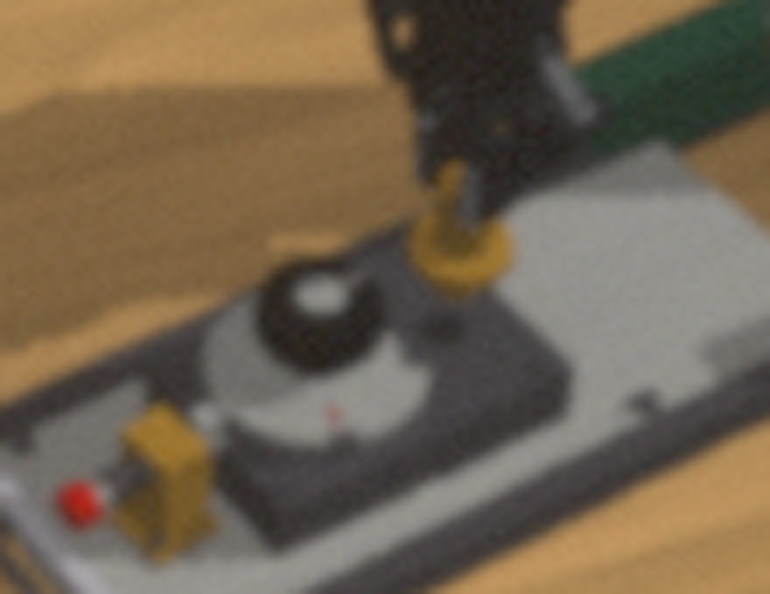

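```bash
python3 -c "
from m import *
c=r.calibration('scene')
for p in [(.5129,.0612),(.511,.0612),(.5129,.0592)]:
    print(p,[proj(c,(*p,z)).round(2).tolist() for z in(.055,.1,.104,.108)])
"
```

```text
(0.5129, 0.0612) [[293.51, 165.62], [294.67, 154.95], [294.77, 153.97], [294.88, 152.99]]
(0.511, 0.0612) [[293.23, 165.18], [294.38, 154.5], [294.48, 153.52], [294.59, 152.54]]
(0.5129, 0.0592) [[292.89, 165.81], [294.03, 155.14], [294.14, 154.16], [294.24, 153.18]]
```

>>> {"fn": "arm_command", "kwargs": {"commands": [0,-0.0015,0.006,0,0,0,1,0,-0.0015,0.012,0,0,0,1,0,-0.0015,0.018,0,0,0,1,0,-0.0015,0.018,0,0,0,1,0,-0.0015,0.018,0,0,0,1]}}

```text
t: 8.05
tool_pos: [0.5108, 0.0612, 0.0975]
orientation: [-180.0, -0.0, 101.5]
ft_force: [-0.5, -0.5, -2.9]
grip_width: 0.26
```

```bash
cat > st.py <<'E'
from d import *
go([])
s=r.observe();print('m',np.round(s['moment'],2))
E
python3 st.py
```

```text
t 8.05 pos [0.5108 0.0612 0.0975] ori [-179.97   -0.    101.55] q [  3.5  25.6 115.2   0.   39.2  -8.1] f [-0.51 -0.54 -2.93] g 0.26
m [-0.03  0.01  0.05]
```

>>> {"fn": "arm_command", "kwargs": {"commands": [0,0,0.001,0,0,0,1,0,0,0.002,0,0,0,1,0,0,0.003,0,0,0,1,0,0,0.004,0,0,0,1]}}

```text
t: 8.45
tool_pos: [0.5115, 0.0612, 0.0941]
orientation: [179.9, 0.0, 101.5]
ft_force: [-1.9, -2.4, 15.0]
grip_width: 0.257
```

```bash
python3 st.py
```

```text
t 8.45 pos [0.5115 0.0612 0.0941] ori [1.7995e+02 1.0000e-02 1.0155e+02] q [  3.5  25.9 115.3  -0.   38.7  -8.1] f [-1.85 -2.37 15.05] g 0.257
m [-0.29  0.35 -0.02]
```

>>> {"fn": "arm_command", "kwargs": {"commands": [0,0,-0.003,0,0,0,1,0,0,-0.006,0,0,0,1,0,0,-0.01,0,0,0,1,0,0,-0.01,0,0,0,1,0,0,-0.01,0,0,0,1]}}

```text
t: 8.95
tool_pos: [0.5111, 0.0612, 0.1039]
orientation: [180.0, 0.0, 101.5]
ft_force: [0.4, -0.6, -2.4]
grip_width: 0.259
```

```bash
python3 - <<'E'
from m import *
from d import go
go([])
ims=[r.get_image('scene') for _ in range(6)]
go([])
im=np.mean([a[0].astype(float) for a in ims],0);d=np.median([a[1] for a in ims],0)
np.savez('pics/scene5.npz',im=im.astype(np.uint8),d=d,imf=im)
cv2.imwrite('pics/s5.png',cv2.resize(im[135:180,265:325,::-1].astype(np.uint8),None,fx=12,fy=12,interpolation=cv2.INTER_CUBIC))
im0=np.load('pics/scene0.npz')['im']
cv2.imwrite('pics/s0r.png',cv2.resize(im0[170:255,140:200,::-1],None,fx=7,fy=7,interpolation=cv2.INTER_CUBIC))
E
```

```text
t 8.95 pos [0.5111 0.0612 0.1039] ori [179.98   0.   101.55] q [  3.5  25.  114.9  -0.   40.   -8.1] f [ 0.43 -0.62 -2.4 ] g 0.259
t 9.25 pos [0.5109 0.0612 0.1036] ori [-179.99   -0.    101.55] q [  3.5  25.  114.9  -0.   40.   -8.1] f [ 0.23 -0.1  -2.23] g 0.259
```

View pics/s5.png

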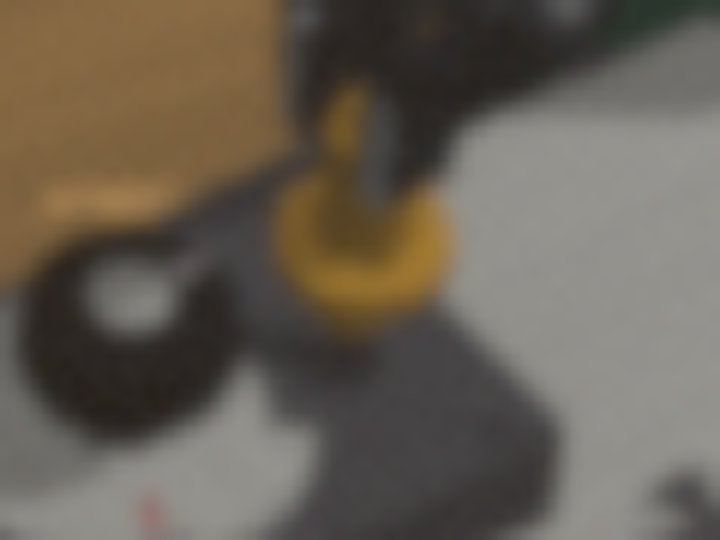

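View pics/s0r.png

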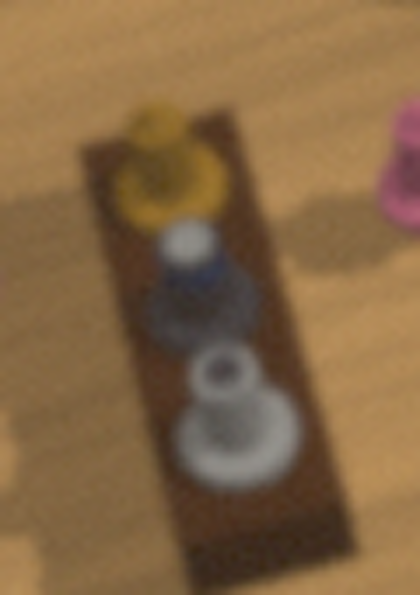

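```bash
python3 - <<'E'
from m import *
f=np.load('pics/scene5.npz');im=f['imf'];d=f['d'];W=cloud('scene',im,d)
sat=im.max(-1)-im.min(-1)
print('cols',list(range(285,305)))
for v in range(145,171): print(v,sat[v,285:305].astype(int), im[v,289:299].mean(-1).astype(int),(W[v,292:297,2]*1000).astype(int))
c=r.calibration('scene')
for z in(.0636,.0876,.0956):print(z,proj(c,(.511,.0612,z)))
E
```

```text
cols [285, 286, 287, 288, 289, 290, 291, 292, 293, 294, 295, 296, 297, 298, 299, 300, 301, 302, 303, 304]
145 [60 60 56 44 29 20 31 59 69 55 26  7  3  5  5  6  6  4  4  6] [69 56 59 70 79 75 71 69 61 49] [135 134 136 152 156]
146 [60 59 56 48 34 21 30 56 69 52 22  7  3  3  5  4  5  4  4  5] [74 62 62 73 79 77 71 69 63 47] [134 134 135 149 152]
147 [59 55 50 41 28 17 25 47 60 46 19  3  1  4  5  3  3  4  6  5] [73 66 63 67 72 72 71 70 62 50] [127 135 133 146 149]
148 [52 43 34 25 15 17 28 42 48 33 13  3  2  6  6  6  4  5  5  6] [65 62 62 63 64 67 69 68 59 46] [127 130 135 141 144]
149 [34 25 16 15 21 33 46 48 43 28 11  3  2  7 15 15 10  7  6  7] [65 69 68 64 63 64 69 68 57 46] [124 127 128 140 141]
150 [15  9 12 25 45 56 60 53 45 29 12  5  8 20 34 39 24 11  7  7] [74 78 76 67 62 65 71 69 60 53] [119 121 125 134 138]
151 [ 5  7 18 43 65 69 64 56 46 35 21 14 22 42 62 65 44 19  8  7] [82 81 75 66 64 67 70 71 65 66] [115 119 120 132 134]
152 [ 5  9 26 54 72 74 62 52 49 44 36 32 42 62 81 86 62 32 12  7] [83 79 72 66 62 66 69 70 72 77] [112 115 119 118 129]
153 [ 4  9 31 60 73 72 61 51 50 50
[... 1455 characters left out ...]
48 47 49 52 55]
165 [4 4 2 3 3 4 5 5 5 4 4 3 2 2 2 3 2 2 3 2] [58 54 51 50 49 51 54 59 66 69] [41 42 45 47 54]
166 [5 4 3 2 3 4 4 4 5 3 2 4 3 3 3 1 3 3 3 2] [63 58 56 53 53 54 57 65 67 69] [36 38 38 45 56]
167 [5 5 3 2 3 3 3 4 4 4 3 3 2 2 3 2 1 3 2 1] [67 64 61 60 60 61 64 67 69 69] [33 33 56 56 57]
168 [6 5 3 3 2 2 2 3 3 1 2 3 2 3 2 2 1 2 2 2] [71 69 68 67 66 65 67 69 67 68] [57 56 57 55 55]
169 [7 5 4 3 3 3 2 3 2 2 2 2 2 2 2 2 2 2 1 3] [82 77 74 69 70 68 70 68 69 69] [55 56 55 57 57]
170 [6 5 6 4 4 5 2 2 2 3 3 3 3 2 1 3 3 1 1 1] [104  98  85  74  69  69  69  69  69  70] [56 55 56 56 55]
0.0636 [293.44186673 163.1804116 ]
0.0876 [294.0550393  157.50168324]
0.0956 [294.26348125 155.57125568]
```

>>> {"fn": "arm_command", "kwargs": {"commands": [-0.002,0.0005,0,0,0,0,1,-0.004,0.001,0.003,0,0,0,1,-0.004,0.001,0.006,0,0,0,1,-0.004,0.001,0.007,0,0,0,1,-0.004,0.001,0.008,0,0,0,1,-0.004,0.001,0.009,0,0,0,1,-0.004,0.001,0.0095,0,0,0,1]}}

```text
t: 9.95
tool_pos: [0.5127, 0.0575, 0.0941]
orientation: [-180.0, -0.0, 101.5]
ft_force: [-0.1, -1.3, -3.2]
grip_width: 0.258
```

```bash
python3 st.py
```

```text
t 9.95 pos [0.5127 0.0575 0.0941] ori [-179.99   -0.    101.55] q [  3.   26.  115.2  -0.   38.9  -8.5] f [-0.05 -1.32 -3.23] g 0.258
m [-0.01 -0.01  0.07]
```

No contact at this height now, so the tip is over the hole. I carry on down slowly.

>>> {"fn": "arm_command", "kwargs": {"commands": [0,0,0.001,0,0,0,1,0,0,0.002,0,0,0,1,0,0,0.003,0,0,0,1,0,0,0.004,0,0,0,1]}}

```text
t: 10.35
tool_pos: [0.5127, 0.0575, 0.0902]
orientation: [-180.0, 0.0, 101.5]
ft_force: [-0.8, -1.1, -3.0]
grip_width: 0.264
```

```bash
python3 st.py
```

```text
t 10.35 pos [0.5127 0.0575 0.0902] ori [-180.      0.    101.54] q [  3.   26.3 115.3  -0.   38.3  -8.5] f [-0.78 -1.1  -3.03] g 0.264
m [-0.03  0.05  0.  ]
```

>>> {"fn": "arm_command", "kwargs": {"commands": [0,0,0.001,0,0,0,1,0,0,0.002,0,0,0,1,0,0,0.003,0,0,0,1,0,0,0.004,0,0,0,1]}}

```text
t: 10.75
tool_pos: [0.5127, 0.0575, 0.0861]
orientation: [-180.0, 0.0, 101.5]
ft_force: [-0.6, -0.7, -2.4]
grip_width: 0.256
```

```bash
python3 st.py
```

```text
t 10.75 pos [0.5127 0.0575 0.0861] ori [-180.      0.    101.55] q [  3.   26.7 115.5  -0.   37.8  -8.5] f [-0.6  -0.66 -2.45] g 0.256
m [-0.18  0.06  0.02]
```

>>> {"fn": "arm_command", "kwargs": {"commands": [0,0,0.0015,0,0,0,1,0,0,0.003,0,0,0,1,0,0,0.0045,0,0,0,1,0,0,0.006,0,0,0,1]}}

```text
t: 11.15
tool_pos: [0.5127, 0.0575, 0.0801]
orientation: [-180.0, 0.0, 101.5]
ft_force: [-1.1, -0.6, -2.1]
grip_width: 0.263
```

```bash
python3 st.py
```

```text
t 11.15 pos [0.5127 0.0575 0.0801] ori [-179.99    0.    101.54] q [  3.   27.3 115.7  -0.   37.   -8.5] f [-1.08 -0.58 -2.1 ] g 0.263
m [-0.13  0.09  0.01]
```

>>> {"fn": "arm_command", "kwargs": {"commands": [0,0,0.0015,0,0,0,1,0,0,0.003,0,0,0,1,0,0,0.0045,0,0,0,1,0,0,0.006,0,0,0,1]}}

```text
t: 11.55
tool_pos: [0.5126, 0.0575, 0.074]
orientation: [-180.0, -0.0, 101.5]
ft_force: [-1.3, -0.1, -1.4]
grip_width: 0.262
```

```bash
python3 st.py
```

```text
t 11.55 pos [0.5126 0.0575 0.074 ] ori [-179.99   -0.    101.54] q [  3.   27.8 116.   -0.   36.2  -8.5] f [-1.33 -0.12 -1.36] g 0.262
m [-0.17  0.26 -0.02]
```

>>> {"fn": "arm_command", "kwargs": {"commands": [0,0,0.0005,0,0,0,1,0,0,0.001,0,0,0,1]}}

```text
t: 11.75
tool_pos: [0.5127, 0.0575, 0.0731]
orientation: [-180.0, -0.0, 101.5]
ft_force: [-1.6, -0.9, -2.2]
grip_width: 0.259
```

```bash
python3 st.py
```

```text
t 11.75 pos [0.5127 0.0575 0.0731] ori [-179.99   -0.    101.54] q [  3.   27.9 116.   -0.   36.1  -8.5] f [-1.64 -0.88 -2.17] g 0.259
m [-0.19  0.38 -0.01]
```

>>> {"fn": "arm_command", "kwargs": {"commands": [0,0,0.0005,0,0,0,1,0,0,0.001,0,0,0,1]}}

```text
t: 11.95
tool_pos: [0.5127, 0.0575, 0.0722]
orientation: [-180.0, -0.0, 101.5]
ft_force: [-2.4, -0.8, -0.8]
grip_width: 0.259
```

>>> {"fn": "arm_command", "kwargs": {"commands": [0,0,0.0003,0,0,0,1,0,0,0.0005,0,0,0,1]}}

```text
t: 12.15
tool_pos: [0.5127, 0.0575, 0.0717]
orientation: [-180.0, -0.0, 101.5]
ft_force: [-3.9, -1.2, 2.2]
grip_width: 0.261
```

>>> {"fn": "arm_command", "kwargs": {"commands": [0,-0.0005,0.0,0,0,0,1,0,-0.0005,0.0005,0,0,0,1]}}

```text
t: 12.35
tool_pos: [0.5125, 0.0574, 0.0715]
orientation: [180.0, 0.0, 101.5]
ft_force: [-6.0, -0.6, 10.6]
grip_width: 0.263
```

```bash
python3 - <<'E'
from m import *
from d import go
go([])
im,d=r.get_image('scene')
W=cloud('scene',im,d)
cv2.imwrite('pics/s6.png',cv2.resize(im[125:185,240:325,::-1].astype(np.uint8),None,fx=9,fy=9,interpolation=cv2.INTER_CUBIC))
print((W[158:174,287:301,2]*1000).astype(int))
E
```

```text
t 12.35 pos [0.5125 0.0574 0.0715] ori [179.97   0.   101.54] q [  3.   28.  116.1   0.   35.8  -8.5] f [-5.96 -0.56 10.63] g 0.263
[[ 57  53  65  86  93  94 107 107 104 110 112 108 106 104]
 [ 66  65  65  85  91  91 100 107 101 107 107 103  58  54]
 [ 66  64  65  83  84  86  98 102  98 102  82  62  63  55]
 [ 63  65  63  79  82  83  83  84  84  84  78  65  68  56]
 [ 63  63  67  72  78  78  79  81  80  75  70  64  63  65]
 [ 66  66  64  68  74  73  76  72  74  73  65  64  64  63]
 [ 65  67  67  63  69  69  72  70  71  65  66  67  65  64]
 [ 63  65  66  64  66  66  67  65  66  66  64  64  65  62]
 [ 64  66  63  65  65  64  69  64  64  64  62  62  64  54]
 [ 56  64  60  62  62  65  64  66  60  64  66  65  60  58]
 [ 52  57  62  64  64  60  63  60  60  61  61  57  56  55]
 [ 53  58  57  58  56  61  59  61  58  56  53  54  55  54]
 [ 54  57  57  55  53  56  57  56  57  56  59  58  57  56]
 [ 66  70  70  71  56  58  54  58  54  57  56  56  57  56]
 [ 69  66  69  73  56  56  55  58  56  56  54  55  56  55]
 [ 72  70  73  69  57  56  56  53  58  59  58  57  53  56]]
```

View pics/s6.png

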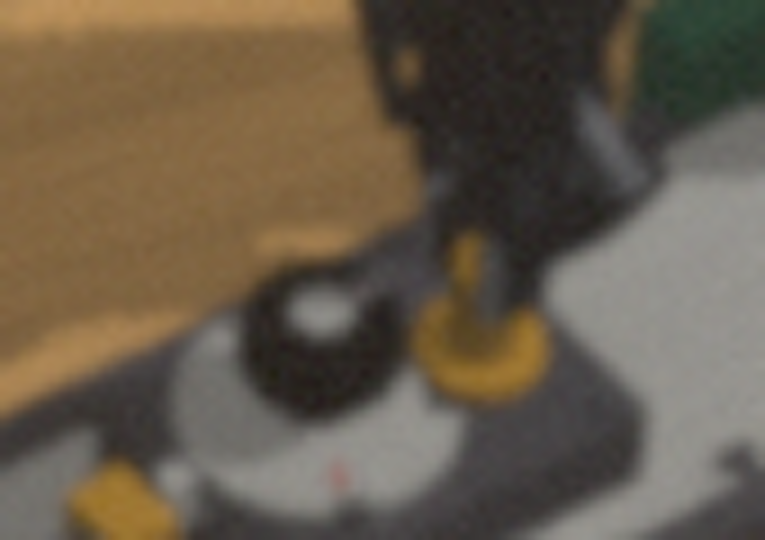

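>>> {"fn": "arm_command", "kwargs": {"commands": [0,-0.0005,0,0,0,0,1,0,-0.001,0,0,0,0,1]}}

```text
t: 12.6
tool_pos: [0.5121, 0.0573, 0.0715]
orientation: [179.9, 0.0, 101.5]
ft_force: [1.6, -0.3, 1.1]
grip_width: 0.257
```

>>> {"fn": "arm_command", "kwargs": {"commands": [0,0,0,0,0,0,0.65,0,0,0,0,0,0,0.5,0,0,0,0,0,0,0.4,0,0,0,0,0,0,0.4]}}

```text
t: 13.0
tool_pos: [0.5113, 0.0572, 0.0712]
orientation: [-180.0, -0.0, 101.5]
ft_force: [0.4, -0.0, 0.9]
grip_width: 0.602
```

```bash
python3 st.py
```

```text
t 13.0 pos [0.5113 0.0572 0.0712] ori [-180.     -0.    101.54] q [  3.   28.  116.3  -0.   35.7  -8.5] f [ 0.45 -0.04  0.9 ] g 0.602
m [ 0.04 -0.04 -0.02]
```

>>> {"fn": "arm_command", "kwargs": {"commands": [0,0,-0.01,0,0,0,0.4,0,0,-0.03,0,0,0,0.4,0,0,-0.06,0,0,0,0.4,0,0,-0.09,0,0,0,0.4,0,0,-0.12,0,0,0,0.4,0,0,-0.15,0,0,0,0.4,-0.05,0,-0.16,0,0,0,0.4,-0.1,0,-0.16,0,0,0,0.4,-0.14,0,-0.16,0,0,0,0.4,-0.17,0,-0.16,0,0,0,0.4]}}

```text
t: 14.0
tool_pos: [0.5456, -0.1118, 0.2322]
orientation: [179.9, 0.0, 101.5]
ft_force: [0.0, 0.0, -0.2]
grip_width: 0.6
```

```bash
python3 - <<'E'
from m import *
from d import go
go([])
for n in('scene','top'):
    im,d=r.get_image(n);np.savez(f'pics/{n}7.npz',im=im,d=d)
    cv2.imwrite(f'pics/{n}7.png',cv2.resize(im[:,:,::-1],(768,576),interpolation=cv2.INTER_CUBIC))
E
```

```text
t 14.0 pos [ 0.5456 -0.1118  0.2322] ori [1.7994e+02 4.0000e-02 1.0149e+02] q [-14.7  18.7 102.4  -0.   58.9 -26.2] f [ 0.02  0.05 -0.15] g 0.6
```

View pics/scene7.png

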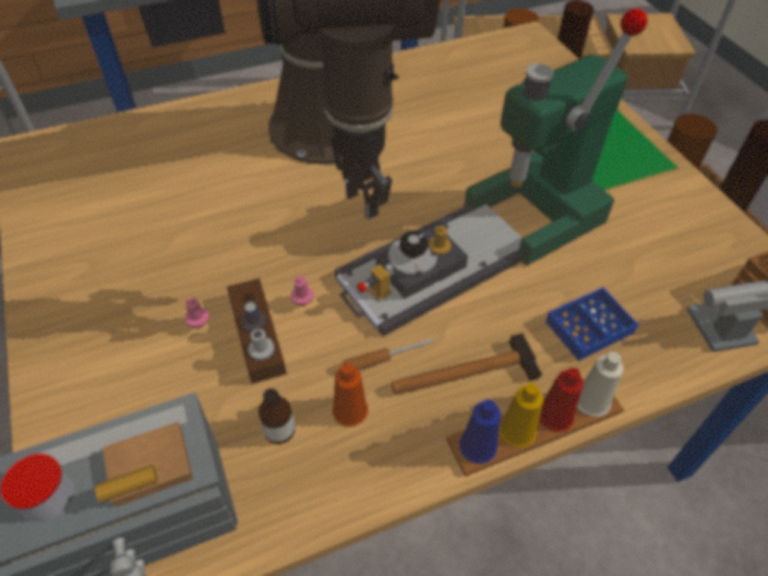

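View pics/top7.png

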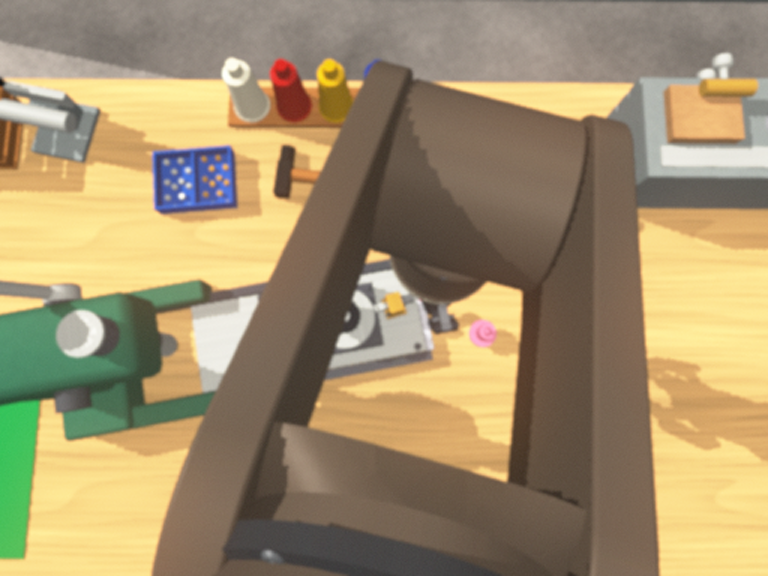

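```bash
python3 - <<'E'
from m import *
f=np.load('pics/scene7.npz');im,d=f['im'],f['d'];W=cloud('scene',im,d)
cv2.imwrite('pics/s7.png',cv2.resize(im[135:215,225:325,::-1],None,fx=7.5,fy=7.5,interpolation=cv2.INTER_CUBIC))
hsv=cv2.cvtColor(im,cv2.COLOR_RGB2HSV)
m=(hsv[...,1]>110)&(hsv[...,0]>14)&(hsv[...,0]<32)&(np.linalg.norm(W[...,:2]-[.512,.06],axis=-1)<.03)&(W[...,2]>.057)
h=W[m][:,2];print(np.histogram(h,bins=np.arange(.056,.116,.004)))
fl=h[(h>.057)&(h<.069)];print('flange z',np.median(fl),len(fl),'top',np.percentile(h,97))
tp=W[m][(h>.097)&(h<.106)];print('top pts',len(tp),tp.mean(0) if len(tp) else '')
b=(abs(W[...,2]-.056)<.006)&(np.linalg.norm(W[...,:2]-[.53,.075],axis=-1)<.05)&(hsv[...,1]<60)&(im.mean(-1)<90);print('block z',np.median(W[b][:,2]),b.sum())
c=r.calibration('top');cc=lambda x,y:(180+(x+.5)/6-.5,170+(y+.5)/6-.5)
ax=onz(c,*cc(292,240),.112)[:2];ax=np.array([.524,-.0035])
for nm,p,z in(('notch',(320,140),.071),('red',(317,168),.071),('roller',(440,207),.068),('bracket',(500,195),.08),('pull',(605,158),.068),('relief1',(205,195),.071),('relief2',(230,340),.071)):
    q=onz(c,*cc(*p),z)[:2]-ax;print(nm,q.round(4),np.hypot(*q).round(4),np.degrees(np.arctan2(q[1],q[0])).round(1))
E
```

```text
(array([ 7, 38, 42, 10,  3, 12,  9,  8,  6, 10, 11, 20, 11,  6]), array([0.056, 0.06 , 0.064, 0.068, 0.072, 0.076, 0.08 , 0.084, 0.088,
       0.092, 0.096, 0.1  , 0.104, 0.108, 0.112]))
flange z 0.06408830526761966 91 top 0.10763771651708923
top pts 37 [0.5114986  0.05858145 0.10190769]
block z 0.05638683111525833 195
notch [ 0.0432 -0.0067] 0.0438 -8.8
red [ 0.0324 -0.0058] 0.0329 -10.1
roller [ 0.018  -0.0531] 0.0561 -71.3
bracket [ 0.0213 -0.076 ] 0.0789 -74.3
pull [ 0.0374 -0.1167] 0.1226 -72.2
relief1 [0.0216 0.037 ] 0.0429 59.8
relief2 [-0.0338  0.0262] 0.0427 142.2
```

View pics/s7.png

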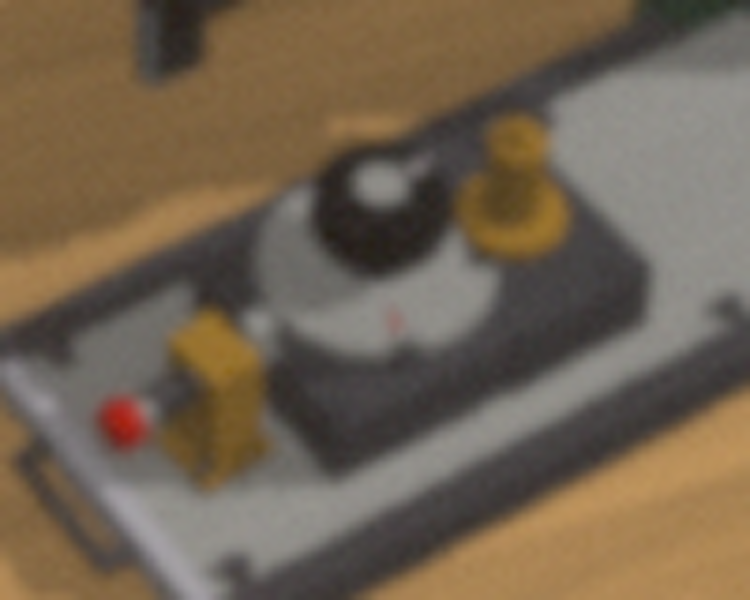

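>>> {"fn": "arm_command", "kwargs": {"commands": [0.03,0,0,0,0,-8,0.25,0.06,0,0,0,0,-16,0.25,0.09,0,0.01,0,0,-24,0.25,0.11,0.0005,0.04,0,0,-32.5,0.25,0.11,0.0005,0.07,0,0,-32.5,0.25,0.11,0.0005,0.08,0,0,-32.5,0.25,0.11,0.0005,0.08,0,0,-32.5,0.25]}}

```text
t: 14.8
tool_pos: [0.5229, -0.0012, 0.1506]
orientation: [-179.9, -0.1, 134.0]
ft_force: [-1.6, -0.9, 0.2]
grip_width: 0.75
```

```bash
python3 - <<'E'
from m import *
from d import go
go([(.524,-.0035,.078)],yaw=134)
for n in('scene',):
    im,d=r.get_image(n);np.savez(f'pics/{n}8.npz',im=im,d=d)
    cv2.imwrite(f'pics/{n}8.png',cv2.resize(im[85:215,205:345,::-1],None,fx=5,fy=4.5,interpolation=cv2.INTER_CUBIC))
E
```

```text
t 14.8 pos [ 0.5229 -0.0012  0.1506] ori [-1.7991e+02 -1.0000e-01  1.3402e+02] q [ -3.5  21.7 111.5   0.   46.9 -47.5] f [-1.56 -0.94  0.19] g 0.75
(0.524, -0.0035, 0.078) -> [-0.0025 -0.0007  0.0726]
rz 0.020186690836823118
```

View pics/scene8.png

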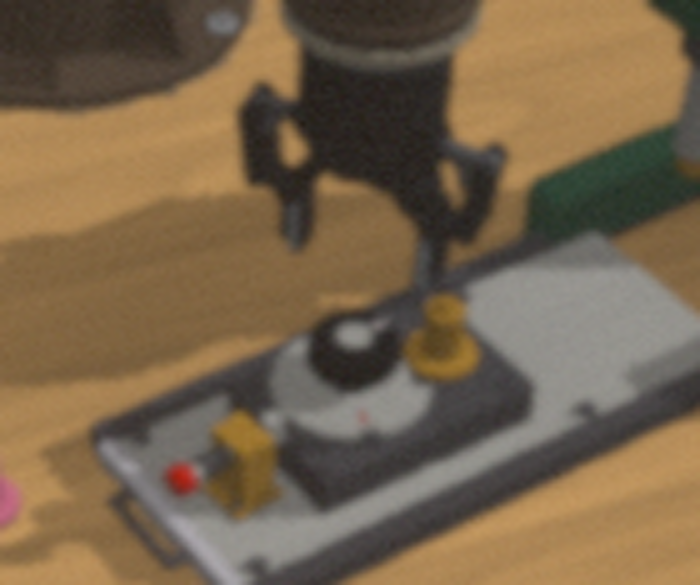

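>>> {"fn": "arm_command", "kwargs": {"commands": [-0.0025,-0.0005,0.01,0,0,0,0.25,-0.0025,-0.0005,0.025,0,0,0,0.25,-0.0025,-0.0005,0.04,0,0,0,0.25,-0.0025,-0.0005,0.052,0,0,0,0.25,-0.0025,-0.0005,0.062,0,0,0,0.25,-0.0025,-0.0005,0.069,0,0,0,0.25,-0.0025,-0.0005,0.0725,0,0,0,0.25,-0.0025,-0.0005,0.0725,0,0,0,0.25]}}

```text
t: 15.65
tool_pos: [0.5251, -0.0037, 0.0784]
orientation: [-180.0, -0.0, 134.0]
ft_force: [-0.2, 0.3, 0.4]
grip_width: 0.748
```

>>> {"fn": "arm_command", "kwargs": {"commands": [0,0,0,0,0,0,0.4,0,0,0,0,0,0,0.5,0,0,0,0,0,0,0.6,0,0,0,0,0,0,0.6,0,0,0,0,0,0,0.6], "squeeze": 20}}

```text
t: 16.15
tool_pos: [0.5242, -0.0044, 0.0792]
orientation: [-179.9, -0.0, 134.1]
ft_force: [-7.0, -9.9, 6.2]
grip_width: 0.575
```

```bash
python3 st.py
```

```text
t 16.15 pos [ 0.5242 -0.0044  0.0792] ori [-1.7991e+02 -2.0000e-02  1.3406e+02] q [-3.800e+00  2.790e+01  1.147e+02 -1.000e-01  3.760e+01 -4.770e+01] f [-7.03 -9.9   6.19] g 0.575
m [-1.65  1.13 -0.05]
```

>>> {"fn": "arm_command", "kwargs": {"commands": [0,-0.0005,0,0,0,0,0.6,0,-0.001,0,0,0,0,0.6,0,-0.001,0,0,0,3,0.6,0,-0.001,0,0,0,6,0.6,0,-0.001,0,0,0,9,0.6,0,-0.001,0,0,0,12,0.6]}}

```text
t: 16.75
tool_pos: [0.5237, -0.0048, 0.0792]
orientation: [-179.9, 0.0, 122.0]
ft_force: [-7.4, -9.3, 7.2]
grip_width: 0.572
```

```bash
cat > look.py <<'E'
import sys
from m import *
from d import go
go([]);print('m',np.round(r.observe()['moment'],3))
k=sys.argv[1]
im,d=r.get_image('scene');np.savez(f'pics/L{k}.npz',im=im,d=d)
hsv=cv2.cvtColor(im,cv2.COLOR_RGB2HSV)
def pull(im):
    h=cv2.cvtColor(im,cv2.COLOR_RGB2HSV);w=((h[...,0]<8)|(h[...,0]>172))*np.clip(h[...,1].astype(float)-120,0,None);w[:180]=0;w[205:]=0;w[:,:230]=0;w[:,255:]=0
    v,u=np.mgrid[:384,:512];return (w*u).sum()/w.sum(),(w*v).sum()/w.sum()
print('pull0',pull(np.load('pics/scene7.npz')['im']),'now',pull(im))
cv2.imwrite(f'pics/L{k}.png',cv2.resize(im[115:215,205:330,::-1],None,fx=6,fy=6,interpolation=cv2.INTER_CUBIC))
E
python3 look.py 1
```

```text
t 16.75 pos [ 0.5237 -0.0048  0.0792] ori [-179.92    0.    121.96] q [-3.800e+00  2.780e+01  1.147e+02 -1.000e-01  3.750e+01 -3.570e+01] f [-7.44 -9.33  7.23] g 0.572
m [-1.327  1.072  0.312]
pull0 (np.float64(240.86526946107784), np.float64(191.0185628742515)) now (np.float64(240.8332296204107), np.float64(190.97573117610455))
```

View pics/L1.png

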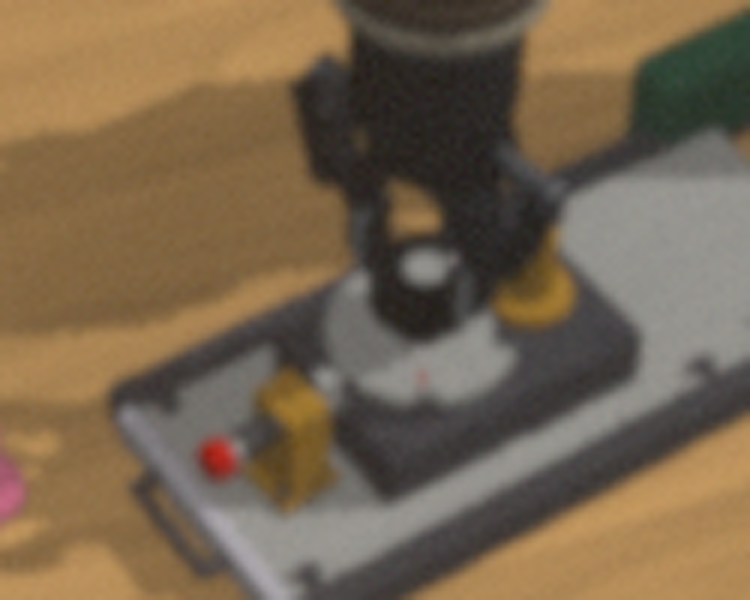

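>>> {"fn": "arm_command", "kwargs": {"commands": [-0.0004,-0.001,0,0,0,3,0.6,-0.0004,-0.001,0,0,0,6,0.6,-0.0004,-0.001,0,0,0,9,0.6,-0.0004,-0.001,0,0,0,12,0.6,-0.0004,-0.001,0,0,0,15,0.6,-0.0004,-0.001,0,0,0,18,0.6,-0.0004,-0.001,0,0,0,21,0.6,-0.0004,-0.001,0,0,0,24,0.6]}}

```text
t: 17.6
tool_pos: [0.5224, -0.0054, 0.0791]
orientation: [-179.9, 0.0, 98.0]
ft_force: [-9.9, -5.1, 9.6]
grip_width: 0.569
```

```bash
python3 look.py 2
```

```text
t 17.6 pos [ 0.5224 -0.0054  0.0791] ori [-179.87    0.     97.95] q [ -3.9  27.8 114.8  -0.   37.5 -11.8] f [-9.89 -5.1   9.56] g 0.569
m [-0.658  1.559  0.282]
pull0 (np.float64(240.86526946107784), np.float64(191.0185628742515)) now (np.float64(240.85581683168317), np.float64(190.98762376237624))
```

View pics/L2.png

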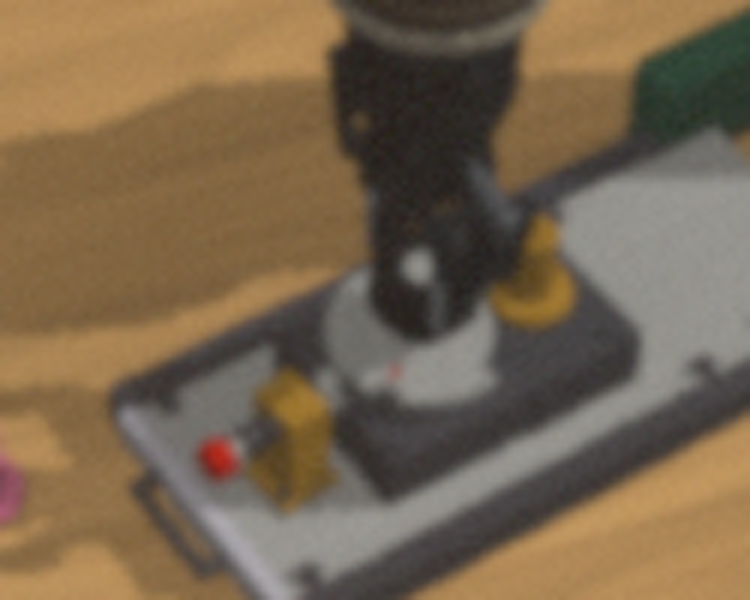

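>>> {"fn": "arm_command", "kwargs": {"commands": [0,0,0,0,0,3,0.6,0,0,0,0,0,6,0.6,0,0,0,0,0,9,0.6,0,0,0,0,0,12,0.6,0,0,0,0,0,14,0.6]}}

```text
t: 18.15
tool_pos: [0.5217, -0.0054, 0.079]
orientation: [-179.8, 0.0, 84.0]
ft_force: [-13.6, -4.8, 12.4]
grip_width: 0.568
```

```bash
python3 look.py 3
```

```text
t 18.15 pos [ 0.5217 -0.0054  0.079 ] ori [-1.7981e+02  4.0000e-02  8.3960e+01] q [-3.900e+00  2.780e+01  1.149e+02 -1.000e-01  3.750e+01  2.200e+00] f [-13.61  -4.8   12.42] g 0.568
m [-0.826  2.042  0.289]
pull0 (np.float64(240.86526946107784), np.float64(191.0185628742515)) now (np.float64(240.85635018495685), np.float64(191.00184956843404))
```

View pics/L3.png

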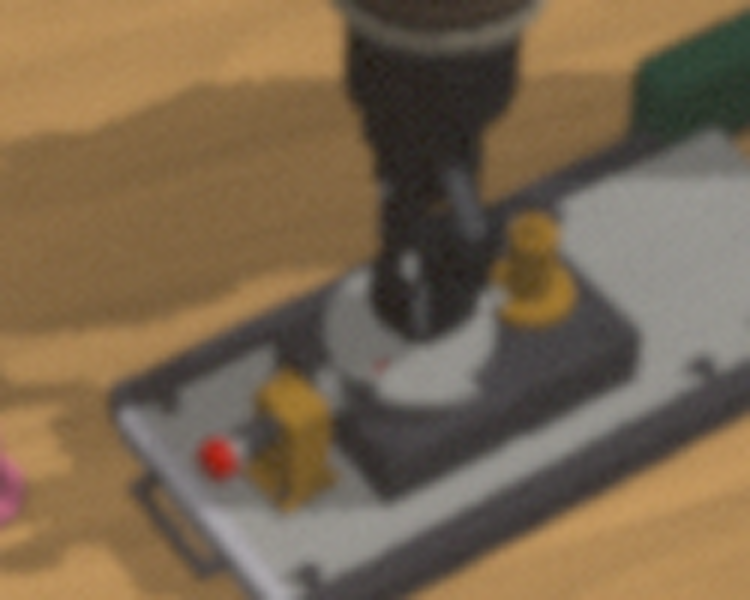

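>>> {"fn": "arm_command", "kwargs": {"commands": [0,-0.001,-0.0005,0,0,1,0.6,0,-0.0015,-0.001,0,0,2,0.6,0,-0.0015,-0.001,0,0,3,0.6,0,-0.0015,-0.001,0,0,4,0.6]}}

```text
t: 18.6
tool_pos: [0.5213, -0.0054, 0.0794]
orientation: [-179.9, 0.0, 80.0]
ft_force: [-3.8, -5.7, -8.3]
grip_width: 0.57
```

```bash
python3 look.py 4
```

```text
t 18.6 pos [ 0.5213 -0.0054  0.0794] ori [-1.7991e+02  4.0000e-02  8.0040e+01] q [-3.90e+00  2.77e+01  1.15e+02 -1.00e-01  3.74e+01  6.10e+00] f [-3.79 -5.71 -8.32] g 0.57
m [-1.045  0.379  0.216]
pull0 (np.float64(240.86526946107784), np.float64(191.0185628742515)) now (np.float64(240.97640653357533), np.float64(190.92800967937083))
```

>>> {"fn": "arm_command", "kwargs": {"commands": [0,0,0.0003,0,0,1,0.6,0,0,0.0003,0,0,2,0.6]}}

```text
t: 18.85
tool_pos: [0.5212, -0.0054, 0.0793]
orientation: [-179.9, 0.0, 78.0]
ft_force: [-5.5, -5.8, -2.7]
grip_width: 0.569
```

```bash
python3 look.py 5
```

```text
t 18.85 pos [ 0.5212 -0.0054  0.0793] ori [-1.799e+02  5.000e-02  7.803e+01] q [-3.90e+00  2.77e+01  1.15e+02 -1.00e-01  3.74e+01  8.10e+00] f [-5.48 -5.83 -2.74] g 0.569
m [-0.999  0.613  0.127]
pull0 (np.float64(240.86526946107784), np.float64(191.0185628742515)) now (np.float64(241.23400365630712), np.float64(190.81718464351005))
```

>>> {"fn": "arm_command", "kwargs": {"commands": [0,0,0,0,0,1,0.6,0,0,0,0,0,2,0.6]}}

```text
t: 19.1
tool_pos: [0.5211, -0.0054, 0.0793]
orientation: [-179.9, 0.0, 76.0]
ft_force: [-6.0, -5.7, -2.2]
grip_width: 0.571
```

```bash
python3 look.py 6
```

```text
t 19.1 pos [ 0.5211 -0.0054  0.0793] ori [-1.7989e+02  5.0000e-02  7.6030e+01] q [ -3.9  27.7 115.   -0.   37.4  10.1] f [-6.03 -5.75 -2.24] g 0.571
m [-0.965  0.706  0.089]
pull0 (np.float64(240.86526946107784), np.float64(191.0185628742515)) now (np.float64(241.7958687727825), np.float64(190.55407047387607))
```

>>> {"fn": "arm_command", "kwargs": {"commands": [0,0,0,0,0,1,0.6,0,0,0,0,0,1.7,0.6]}}

```text
t: 19.35
tool_pos: [0.521, -0.0053, 0.0794]
orientation: [-179.9, 0.1, 74.3]
ft_force: [-6.1, -5.1, -2.2]
grip_width: 0.571
```

```bash
python3 look.py 7
```

```text
t 19.35 pos [ 0.521  -0.0053  0.0794] ori [-1.7989e+02  5.0000e-02  7.4330e+01] q [ -3.9  27.7 115.   -0.   37.4  11.8] f [-6.07 -5.15 -2.15] g 0.571
m [-0.944  0.822  0.139]
pull0 (np.float64(240.86526946107784), np.float64(191.0185628742515)) now (np.float64(242.58371298405467), np.float64(190.16628701594533))
```

>>> {"fn": "arm_command", "kwargs": {"commands": [0,0,0,0,0,0.7,0.6,0,0,0,0,0,1.4,0.6]}}

```text
t: 19.6
tool_pos: [0.5209, -0.0053, 0.0793]
orientation: [-179.9, 0.1, 72.9]
ft_force: [-6.8, -4.5, -1.9]
grip_width: 0.572
```

```bash
python3 look.py 8
```

```text
t 19.6 pos [ 0.5209 -0.0053  0.0793] ori [-1.7988e+02  6.0000e-02  7.2950e+01] q [ -3.9  27.7 115.   -0.   37.4  13.2] f [-6.84 -4.51 -1.87] g 0.572
m [-0.945  0.84   0.258]
pull0 (np.float64(240.86526946107784), np.float64(191.0185628742515)) now (np.float64(242.62135922330097), np.float64(190.09480296973157))
```

View pics/L8.png

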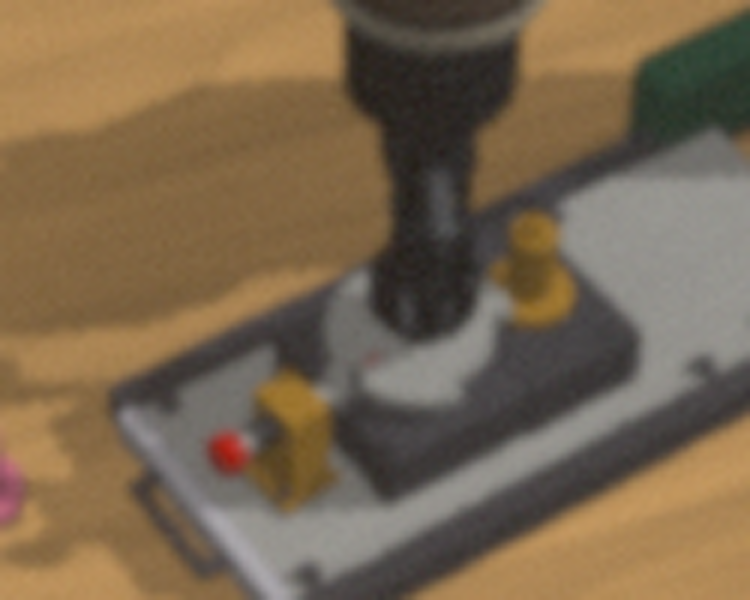

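>>> {"fn": "arm_command", "kwargs": {"commands": [0,0,0,0,0,0,0.38,0,0,0,0,0,0,0.3,0,0,0,0,0,0,0.25,0,0,0,0,0,0,0.25]}}

```text
t: 20.05
tool_pos: [0.5227, -0.005, 0.0796]
orientation: [180.0, -0.0, 72.9]
ft_force: [-0.2, 0.2, -0.2]
grip_width: 0.749
```

```bash
python3 look.py 9
```

```text
t 20.05 pos [ 0.5227 -0.005   0.0796] ori [ 1.7996e+02 -1.0000e-02  7.2950e+01] q [ -3.9  27.7 114.9   0.   37.3  13.2] f [-0.22  0.21 -0.21] g 0.749
m [-0.005 -0.002 -0.016]
pull0 (np.float64(240.86526946107784), np.float64(191.0185628742515)) now (np.float64(242.63928776565191), np.float64(190.11085582998277))
```

Released cleanly and the latch stayed down. I lift clear and move back for a last check.

>>> {"fn": "arm_command", "kwargs": {"commands": [0,0,-0.01,0,0,0,0.25,0,0,-0.03,0,0,0,0.25,0,0,-0.06,0,0,0,0.25,0,0,-0.1,0,0,0,0.25,0,0,-0.14,0,0,0,0.25,0,0,-0.18,0,0,0,0.25,0,0,-0.22,0,0,0,0.25,0,0,-0.25,0,0,0,0.25,0,0,-0.25,0,0,0,0.25]}}

```text
t: 21.0
tool_pos: [0.5241, -0.0051, 0.3344]
orientation: [179.6, -0.1, 72.9]
ft_force: [1.3, 0.7, -0.2]
grip_width: 0.75
```

```bash
python3 look.py 10; python3 - <<'E'
from m import *
f=np.load('pics/L10.npz');im,d=f['im'],f['d'];W=cloud('scene',im,d)
cv2.imwrite('pics/fin.png',cv2.resize(im[:,:,::-1],(768,576),interpolation=cv2.INTER_CUBIC))
hsv=cv2.cvtColor(im,cv2.COLOR_RGB2HSV)
m=(hsv[...,1]>110)&(hsv[...,0]>14)&(hsv[...,0]<32)&(np.linalg.norm(W[...,:2]-[.512,.06],axis=-1)<.03)&(W[...,2]>.057)
h=W[m][:,2];print('flange z',np.median(h[h<.069]));tp=W[m][(h>.097)&(h<.106)];print(tp.mean(0))
E
```

```text
t 21.0 pos [ 0.5241 -0.0051  0.3344] ori [ 1.7959e+02 -1.0000e-01  7.2950e+01] q [-3.9 10.7 98.4  0.  70.5 13.2] f [ 1.29  0.68 -0.19] g 0.75
m [-0.007 -0.026  0.002]
pull0 (np.float64(240.86526946107784), np.float64(191.0185628742515)) now (np.float64(242.6219512195122), np.float64(190.09698025551685))
flange z 0.06395825715607839
[0.51128355 0.05813193 0.10233282]
```

View pics/L10.png

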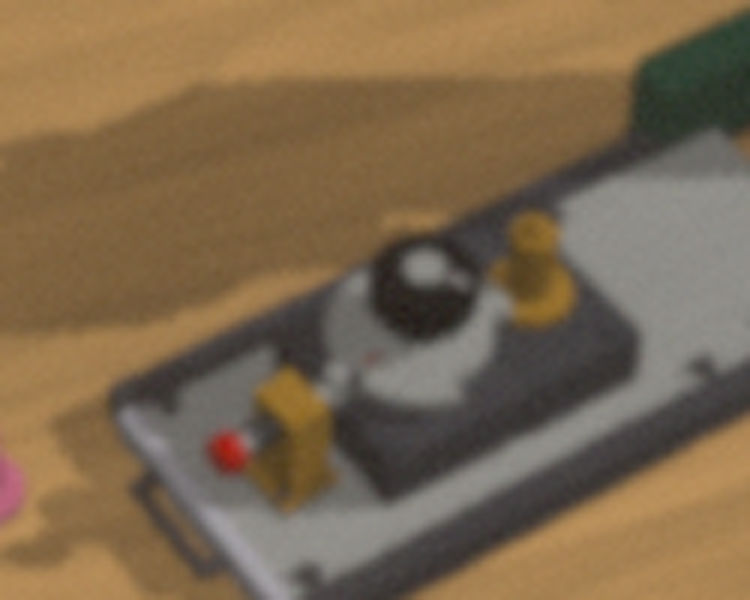

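View pics/fin.png

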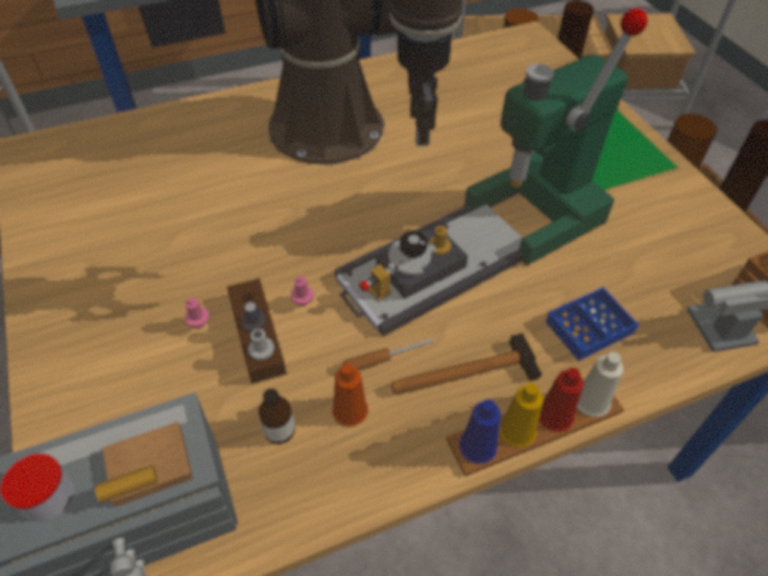

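The last picture shows the die upright in the hole with the cam rim over its flange, and the roller in the notch at L10 (335,380). The red pull is moved in, everything else is in place and the arm is clear.

```bash
python3 -c "
from cell import r
print(r.close_job())"
```

```text
the job is handed in; nothing more can be done
None
```

The brass die is seated in the holder, the cam is latched over it, and I handed the job in at about 21 s. No verdict came back.

**Fitting the die:** The first try touched the block's top beside the hole at about 15 N, because the die sat a few millimetres off in the grip. I backed off and corrected by 4 mm from the camera view. The die then went in with at most about 11 N (about 13 N counting its weight).

**Turning the knob:** I turned it clockwise about 61° in small steps. The latch's red pull moved in about 1.9 px, against about 1.8 px expected for 6 mm, then stopped moving. I stopped about 1.4° further on, short of the notch's wall, with about 0.26 N m at the wrist.

**Last checks:**
- The die's flange top reads 64.0 mm high. The block read 56.4 mm, so the gap is about 7.6 mm against the flange's 8 mm thickness, which fits the die being home within camera noise.
- The latch stayed down after I let go, and the arm touches nothing.
- The other dies, tools and stock look unmoved by eye; I did not measure them.

**Disagreements:**
- The two cameras differed by about 4 mm on the hole's position, so I relied on the die-to-hole offset in one view and on touch.
- While I held the knob, there was a sideways force of about 7 to 14 N (upward force up to 12 N). Most of it stayed through small shifts, and it vanished on release.

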